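# Nest the portion measures on the repacking hook

### The job

Hang the three portion measures one behind the other on the hook, mouths towards the hook's open end: the large one first, slid back until the stiff stop collar is fully home, then the medium one and last the small one, each slid back snugly until its handle touches the one behind and its body sits inside. Feel for each stop and push gently, never harder than 25 N; do not knock the hook stand, and leave the jar, the can and the egg box where they are.

Things in the scene. Friction and masses are not known exactly. Their poses are not given: they have to be found in the camera images.
- large: Large: square open aluminium measure, 100 mm outside, 3 mm walls, mouth to the robot; red handle block on top, 34 mm wide (y; grip it there), x -12..12, z -35..22. Origin: centre of the handle's through-slot, 135 mm over the table; x from mouth to closed back, z up. Slot 16 mm wide, z -12..12. Body centred 85 mm below, x -12..36. About 320 g. Home: handle's back on the collar.
- medium: Medium: square open aluminium measure, 80 mm outside, 3 mm walls, mouth to the robot; blue handle block on top, 36 mm wide (y; grip it there), x -12..12, z -45..22. Origin: centre of the handle's through-slot, 125 mm over the table; x from mouth to closed back, z up. Slot 16 mm wide, z -12..12. Body centred 85 mm below, x -12..36. About 260 g. Home: handles touching, 24 mm ahead of large.
- small: Small: square open aluminium measure, 60 mm outside, 3 mm walls, mouth to the robot; yellow handle block on top, 38 mm wide (y; grip it there), x -12..12, z -55..22. Origin: centre of the handle's through-slot, 115 mm over the table; x from mouth to closed back, z up. Slot 16 mm wide, z -12..12. Body centred 85 mm below, x -12..36. About 200 g. Home: handles touching, 24 mm ahead of medium.
- stand: Fixed hook stand: base plate 220 x 160 x 10 mm, green post 60 mm wide, 208 mm tall. Origin on the table under the post's front face; x from the hook's tip towards the post, z up. The hook arm comes out of the face along -x. A slot centre 4 mm over the arm's axis passes the bent tip with 4 mm to spare above, below and each side; hanging, it is 8 mm under the axis.
- hook_root (a point): Where the arm's axis meets the post's front face, 190 mm up; axes as the stand's. Arm: level 8 mm rod (root 18 mm thick), last 10 mm bent up, top 12 mm over the axis. Screwed in to an unmeasured depth: tip ends 160 to 200 mm out, bend begins 14 mm nearer; the collar's home goes with it (its front face then 40 to 80 mm out): find it by feel. The loaded arm sags 1 to 3 mm.
- collar (a joint): Black rubber stop collar with an orange band, 30 mm across, 8 mm thick, on the hook arm. Slides stiffly (about 4 N) and stays where left. Value: how far (m) it stands out from home towards the tip; 0 = fully home, against a stop that gives 1 mm per 10 N; at most 0.025. It starts 10 to 22 mm out.
- jar: Bystander: amber glass jar, 72 mm across, 120 mm tall, origin at the centre of its underside.
- can: Bystander: green can, 74 mm across, 110 mm tall, origin at the centre of its underside.
- eggbox: Bystander: grey egg box, 100 x 150 x 62 mm, long side along its y, origin at the centre of its underside.
Mind the look-alikes: they are no part of the job. Leave any pink or red look-alike of the small alone.

How it is judged:
By the outcome, as a careful person would: the job done as asked, in the order asked, and still so for the second after the job is handed in, with the robot touching nothing.
It also fails if it takes over 72 s, if anything falls off the work surface, if the arm or the gripper's body presses on something with over 40 N, if the wrist force passes 120 N, or if a joint passes its speed limit or range.

### The arm

A 6-joint arm with a two-finger parallel gripper is mounted at the origin on the work surface. World frame = base frame: x ahead of the robot, y to its left, z up, the work surface at z = 0. Lengths are in m, angles in rad, forces in N, time in s.
With the tool pointing down it reaches from about 0.325 to 0.9 m from the base axis. Payload 6.1 kg.
Tool frame: the origin (TCP) lies on the centre line of the jaws, within the pads' length; the fingertips stand robot.finger_overhang ahead of it and the grasp point (between the pads) is the TCP (robot.finger_overhang is the distance from the TCP to the fingertips, in m); z points along the fingers, y is the line along which they close (so a half turn about z gives the same grasp; the last joint's range is limited). The gripper opens to 87 mm and grips with 3 to 60 N. Pads are 19 mm wide; open, the fingers measure 117 mm over their backs; the gripper's body (75 mm by 190 mm) begins 51 mm behind the grasp point.
Start: joints at [-1.36, 0.22, 1.526, -0, 1.395, -0.126], TCP at [0.207, -0.59, 0.242] pointing down, gripper open.
Joint ranges: [-2.98, 2.98], [-0.91, 2.08], [0.09, 2.57], [-1.24, 4.39], [0.2, 2.65], [-2.68, 2.68]. Speed limits (rad/s): [2.57, 2.57, 3.01, 3.14, 3.14, 3.14].

### API

Orientations are given as a rotation vector (axis times angle).
In Python, from station import status, imaging, job, robot gives the robot as it stands. The module is installed in compiled form; this text tells all that it offers.
- The arm moves only by the shell command python3 -m crank 'ROWS' [FORCE]. ROWS is JSON, a list of rows, each an object of numbers: "x", "y", "z": the shift along the tool's x, y, z scaled (see below); "ax", "ay", "az": the turn, a rotation vector about the tool's x, y, z scaled (see below); "fingers": the opening, from 0 (shut) to 1 (fully open). In form: [{"x": .., "y": .., "z": .., "ax": .., "ay": .., "az": .., "fingers": ..}, ...]. A call has exactly 8 rows; each row is the pose to reach, as a shift and turn from the pose commanded when the call began, along the tool's axes at that moment, turning the shorter way round; what a row does not reach only later rows make up. The controller multiplies each number of a shift by 500 mm and each number of a turn by 2 pi rad. A row lasts 1/8 s, in which the tool goes at most 62.5 mm and 10.7 degrees, less where a joint would pass 70% of its speed; a pose out of reach is approached as far as the arm can. A call with a number of a shift or a turn outside -1 to 1 is refused whole. A call with a gripper value outside its range is refused whole. The fingers move at their own pace and stop on an object; FORCE is the grip in N (left out, the last holds). Time passes only in rows, so rows that repeat a pose let the fingers close, or fill a call up. It gives the time, the measured TCP pose, the force, the opening and the grip force at its end, in the units of the state.
- status.sense(): the state, without advancing time (a new reading comes with each control period).
- imaging.camera(name): name is "side" or "top"; returns the picture (400x640x3 uint8, blue, green, red); there is no depth.
- imaging.camera_info(name): a dict with "vfov" (degrees; the focal length in pixels is half the picture's height over the tangent of half this angle, whatever the lens; pixels are square), "cx", "cy" (the principal point, pixels), "T" (4x4, takes a point from camera to world coordinates). Camera axes: x right, y down, z forward; pixel columns grow to the right and rows downward; lengths in m; the calibration is good to about 2 mm. A picture is of the moment at which its call begins. camera_info takes no time and is no camera call.
- job.close_job(): hands the job in; it is judged then, once.
Trained networks look in the newest picture that a camera, given by its name, has taken for a name from the list of things; names that differ only in an ending like _2 or _b are one class to them, and where a whole thing is asked for, a point or a joint stands for the part that bears it (a point fixed in the world has none). Each returns a list of dicts, best first, with "confidence" (0 to 1); they miss things now and then, are a little off and sometimes report something else, mostly with a low value. They report only what shows in the picture. A call takes as long as a camera call. They do not tell look-alikes from the thing itself.
- imaging.silhouettes(camera, name): "pixels" (400x640 bool, what is visible of it) and "rect" ([left, top, right, bottom] in pixels, round what is visible of it).
- imaging.pinpoint(camera, name): "point" ([column, row] in pixels: a listed point, or the origin of a listed thing).
The state is a dict: "t": time; "q": joint angles; "joint_velocities": joint speeds; "joint_torque": joint torques, N m; "tool_pos": TCP position; "eef_rot": TCP orientation; "ft_force": force on the tool from outside, world axes, zero at the start; "ft_torque": the same for the moment, N m; "width": opening from 0.0 (shut) to 1.0 (fully open); "grasp_force": force on a finger pad.
Only numpy, scipy, OpenCV 4.12 (cv2) and the standard library are available. Lean on these libraries where they do the work, as an engineer would, in place of code of your own. Each camera call takes 0.05 s, during which the arm holds its last target. There are 200 camera calls.

## Working session

There is one attempt and no reset: what is moved stays moved. The work goes in short steps, Python scripts to look and compute and a shell command to move; the robot and the scene stay as the last step left them, time stands still between calls to the robot, and variables do not carry over. Pictures are saved under pics/ and viewed, at most 12 in all, crops included, and the job is handed in when it is done.

```bash
mkdir -p pics; cat > h.py <<'E'
import numpy as np, cv2
from scipy.spatial.transform import Rotation as R
from station import status, imaging, job, robot
def proj_setup(n):
    i=imaging.camera_info(n); f=200/np.tan(np.radians(i['vfov'])/2); return i,f
def ray(n,p):
    i,f=proj_setup(n);T=np.array(i['T']);d=np.array([(p[0]-i['cx'])/f,(p[1]-i['cy'])/f,1.]);return T[:3,3],T[:3,:3]@d
def onz(n,p,z):
    o,d=ray(n,p);return o+d*(z-o[2])/d[2]
def pix(n,P):
    i,f=proj_setup(n);T=np.array(i['T']);c=T[:3,:3].T@(np.array(P)-T[:3,3]);return np.array([c[0]/c[2]*f+i['cx'],c[1]/c[2]*f+i['cy']])
def tri(ps):
    A=np.zeros((3,3));b=np.zeros(3)
    for n,p in ps:
        o,d=ray(n,p);d=d/np.linalg.norm(d);M=np.eye(3)-np.outer(d,d);A+=M;b+=M@o
    return np.linalg.solve(A,b)
E
python3 - <<'E'
from h import *
np.set_printoptions(precision=4,suppress=True)
s=status.sense(); print(s, robot.finger_overhang)
for n in ('top','side'):
    im=imaging.camera(n); cv2.imwrite(f'pics/{n}0.png',im)
    i=imaging.camera_info(n);print(n,i)
    for k in ('large','medium','small','stand','hook_root','collar'):
        for d in imaging.pinpoint(n,k)[:4]: print(n,k,np.round(d['point'],1),round(d['confidence'],2))
E
```

```text
{'t': 0.0, 'q': array([-1.3601,  0.2212,  1.5276,  0.    ,  1.3947, -0.1261]), 'joint_velocities': array([ 0.0007, -0.001 , -0.0007,  0.0001, -0.0008, -0.0003]), 'joint_torque': array([  0.0002, -49.4614, -38.7379,   0.07  ,   0.057 ,  -0.0001]), 'tool_pos': array([ 0.2064, -0.5893,  0.2404]), 'eef_rot': array([-3.0952, -0.5262,  0.0001]), 'ft_force': array([-0.6531, -0.1989, -1.1335]), 'ft_torque': array([ 0.022 , -0.0572, -0.0058]), 'grasp_force': 0.0, 'width': 1.0007562551320348} 0.019
top {'vfov': 43.23103964611259, 'cx': 327.63057752573775, 'cy': 201.92610491391582, 'T': array([[-0.0171, -0.9971,  0.0739,  0.4857],
       [-0.9997,  0.0185,  0.0174,  0.0269],
       [-0.0187, -0.0736, -0.9971,  1.4174],
       [ 0.    ,  0.    ,  0.    ,  1.    ]])}
top large [375.4 251. ] 0.78
top medium [440.8 237.3] 0.6
top small [381.  186.8] 0.75
top small [338.1 209.8] 0.67
top small [371.8 140.9] 0.6
top small [414.6 132.8] 0.58
top stand [281.9 165.9] 0.68
top hook_root [275.2 161.1] 0.8
top hook_root [441.7 239.1] 0.55Traceback (most recent call last):
  File "<stdin>", line 8, in <module>
ValueError: it knows: can, eggbox, hook_root, jar, large, medium, small, stand
```

```bash
python3 - <<'E'
from h import *
np.set_printoptions(precision=4,suppress=True)
n='side'
im=imaging.camera(n); cv2.imwrite(f'pics/{n}0.png',im)
i=imaging.camera_info(n);print(n,i)
for k in ('large','medium','small','stand','hook_root','jar','can','eggbox'):
    for d in imaging.pinpoint(n,k)[:4]: print(n,k,np.round(d['point'],1),round(d['confidence'],2))
P=lambda *a: np.round(onz('top',*a),3)
print(P((375.4,251),.135),P((440.8,237.3),.125),[P(p,.115) for p in ((381,186.8),(338.1,209.8),(371.8,140.9),(414.6,132.8))],P((281.9,165.9),0),P((275.2,161.1),.19))
E
```

```text
side {'vfov': 48.29850038202554, 'cx': 331.04464968348833, 'cy': 204.44029041631956, 'T': array([[ 0.9962, -0.0621,  0.0604,  0.5361],
       [-0.0865, -0.6788,  0.7292, -0.7214],
       [-0.0043, -0.7317, -0.6816,  0.8373],
       [ 0.    ,  0.    ,  0.    ,  1.    ]])}
side large [267.9 242.1] 0.59
side medium [284.9 307.7] 0.65
side small [315.  214.7] 0.93
side small [353.7 291.4] 0.83
side small [348.5 251.4] 0.81
side small [421.6 275.8] 0.73
side stand [359.1 202.4] 0.89
side hook_root [360.5 147.9] 0.93
side jar [273.5 170.1] 0.93
side jar [360.2 148.2] 0.39
side can [403.7 386.9] 0.86
side eggbox [327.4 151.5] 0.9
[ 0.454 -0.069  0.135] [ 0.486 -0.237  0.125] [array([ 0.619, -0.089,  0.115]), array([0.561, 0.023, 0.115]), array([ 0.74 , -0.068,  0.115]), array([ 0.759, -0.18 ,  0.115])] [0.696 0.18  0.   ] [0.68  0.175 0.19 ]
```

View pics/top0.png

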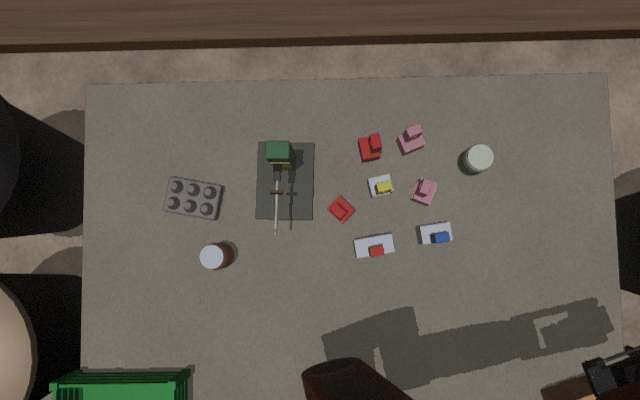

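View pics/side0.png

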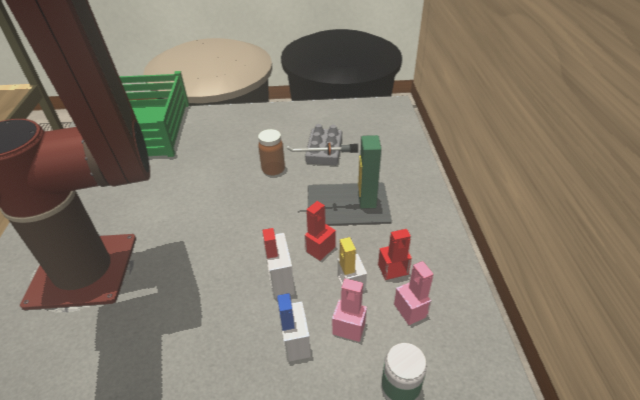

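```bash
cat > fit.py <<'E'
from h import *
from scipy.optimize import minimize
def box(x,y,z): return np.array([[a,b,c] for a in x for b in y for c in z])
D={'large':(.1,.034,-.035,.135),'medium':(.08,.036,-.045,.125),'small':(.06,.038,-.055,.115)}
def render(n,k,p):
    w,hw,zb,z0=D[k];m=np.zeros((1600,2560),np.uint8);c,s=np.cos(p[2]),np.sin(p[2])
    for b in (box((-.012,.012),(-hw/2,hw/2),(zb,.022)),box((-.012,.036),(-w/2,w/2),(-.085-w/2,-.085+w/2))):
        q=np.array([pix(n,(p[0]+c*v[0]-s*v[1],p[1]+s*v[0]+c*v[1],z0+v[2])) for v in b])
        h=cv2.convexHull(((q+.5)*4).astype(np.float32)).astype(np.int32);cv2.fillConvexPoly(m,h,1)
    return cv2.resize(m.astype(np.float32),(640,400),interpolation=cv2.INTER_AREA)
def fit(k,masks,p0):
    def cost(p):
        return sum(np.abs(render(n,k,p)-m).sum()/m.sum() for n,m in masks)
    best=None
    for yaw in (-.3,0,.3):
        r=minimize(cost,[p0[0],p0[1],p0[2]+yaw],method='Nelder-Mead',options=dict(initial_simplex=np.array([p0+[0,0,yaw],p0+[.02,0,yaw],p0+[0,.02,yaw],p0+[0,0,yaw+.2]]),xatol=2e-4,fatol=1e-4))
        if best is None or r.fun<best.fun: best=r
    return best
E
cat > m1.py <<'E'
from fit import *
G={'large':(.454,-.069),'medium':(.486,-.237),'small':(.619,-.089)}
M={k:[] for k in G}
for n in ('top','side'):
    im=imaging.camera(n)
    for k,g in G.items():
        for d in imaging.silhouettes(n,k):
            m=d['pixels'];q=pix(n,(*g,.1));v,u=np.nonzero(m)
            if len(u) and np.hypot(u.mean()-q[0],v.mean()-q[1])<22: M[k].append((n,m.astype(np.float32)));print(k,n,round(d['confidence'],2),m.sum(),d['rect']);break
for k in G:
    r=fit(k,M[k],np.array([*G[k],0.]));print(k,r.x.round(4),'deg',np.degrees(r.x[2]).round(1),round(r.fun,3))
im=imaging.camera('top');cv2.imwrite('pics/crop1.png',cv2.resize(im[120:260,250:470],None,fx=3.6,fy=3.6,interpolation=cv2.INTER_CUBIC))
im=imaging.camera('side');cv2.imwrite('pics/crop2.png',cv2.resize(im[120:230,270:410],None,fx=5,fy=5,interpolation=cv2.INTER_CUBIC))
E
python3 m1.py
```

```text
large top 0.77 729 [351.8, 234.3, 393.3, 256.5]
medium top 0.87 638 [415.7, 224.6, 454.8, 243.5]
small top 0.68 444 [364.4, 174.7, 393.1, 194.6]
large side 0.72 1511 [263.6, 227.6, 293.4, 295.6]
medium side 0.85 1497 [278.3, 292.9, 313.0, 361.3]
small side 0.63 910 [343.1, 237.3, 367.4, 289.5]Traceback (most recent call last):
  File "m1.py", line 11, in <module>
    r=fit(k,M[k],np.array([*G[k],0.]));print(k,r.x.round(4),'deg',np.degrees(r.x[2]).round(1),round(r.fun,3))
  File "fit.py", line 16, in fit
    r=minimize(cost,[p0[0],p0[1],p0[2]+yaw],method='Nelder-Mead',options=dict(initial_simplex=np.array([p0+[0,0,yaw],p0+[.02,0,yaw],p0+[0,.02,yaw],p0+[0,0,yaw+.2]]),xatol=2e-4,fatol=1e-4))
    res = _minimize_neldermead(fun, x0, args, callback, bounds=bounds,
                               **options)
    fsim[k] = func(sim[k])
              ~~~~^^^^^^^^
    fx = function(np.copy(x), *(wrapper_args + args))
  File "fit.py", line 13, in cost
    return sum(np.abs(render(n,k,p)-m).sum()/m.sum() for n,m in masks)
  File "fit.py", line 13, in <genexpr>
    return sum(np.abs(render(n,k,p)-m).sum()/m.sum() for n,m in masks)
                      ~~~~~~^^^^^^^
  File "fit.py", line 8, in render
    q=np.array([pix(n,(p[0]+c*v[0]-s*v[1],p[1]+s*v[0]+c*v[1],z0+v[2])) for v in b])
                ~~~^^^^^^^^^^^^^^^^^^^^^^^^^^^^^^^^^^^^^^^^^^^^^^^^^^^
  File "h.py", line 11, in pix
    i,f=proj_setup(n);T=np.array(i['T']);c=T[:3,:3].T@(np.array(P)-T[:3,3]);return np.array([c[0]/c[2]*f+i['cx'],c[1]/c[2]*f+i['cy']])
        ~~~~~~~~~~^^^
  File "h.py", line 5, in proj_setup
    i=imaging.camera_info(n); f=200/np.tan(np.radians(i['vfov'])/2); return i,f
ValueError: time passes only in moves, steps and waits
```

```bash
sed -i 's/^def proj_setup/import functools\n@functools.cache\ndef proj_setup/' h.py; timeout 400 python3 m1.py; python3 -c "
from h import *
print(status.sense()['t'])"
```

```text
large top 0.89 742 [353.1, 235.1, 393.4, 256.5]
medium top 0.88 650 [418.3, 221.7, 451.7, 242.1]
small top 0.58 474 [363.9, 172.5, 390.9, 197.5]
large side 0.85 1468 [262.9, 227.7, 293.0, 297.8]
medium side 0.57 1578 [279.8, 293.6, 310.8, 362.1]
small side 0.79 928 [338.7, 237.6, 365.3, 285.7]
large [ 0.458  -0.0697  0.1534] deg 8.8 0.157
medium [ 0.4893 -0.2353  0.1324] deg 7.6 0.117
small [ 0.6221 -0.0944  0.1951] deg 11.2 0.417
1.65
```

View pics/crop1.png

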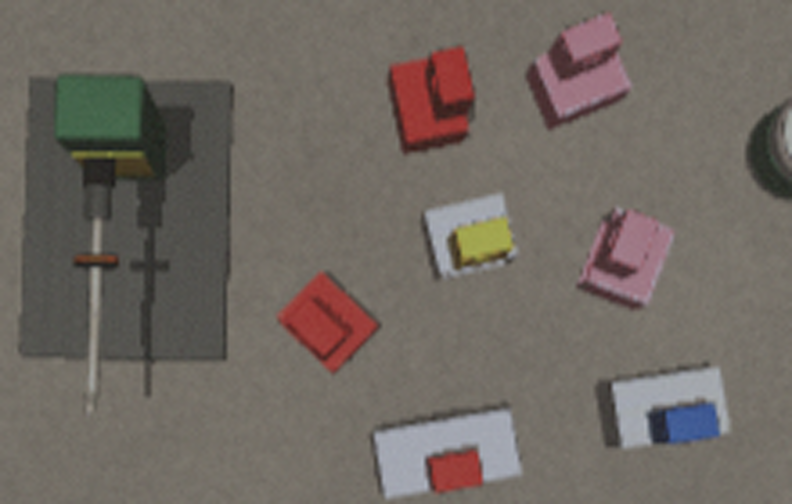

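View pics/crop2.png

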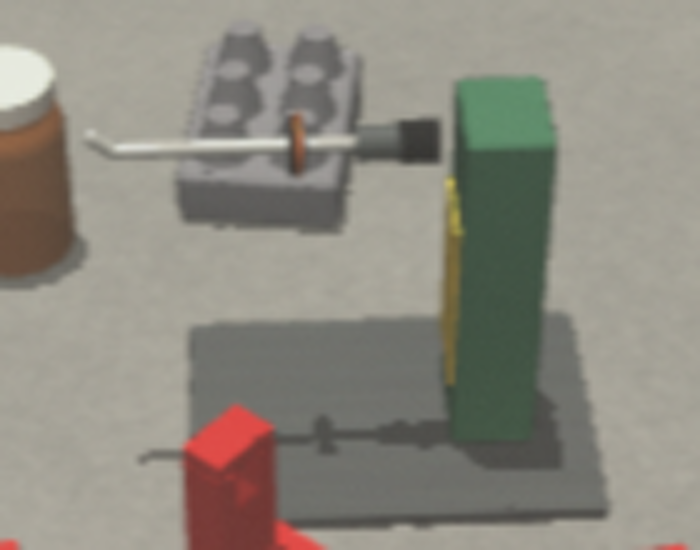

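```bash
cat >> h.py <<'E'
def go(p,yaw=None):
    """print shift (in command units) from measured pose to world p (TCP), with tool-x yaw"""
    s=status.sense();Rm=R.from_rotvec(s['eef_rot']);d=Rm.inv().apply(np.array(p)-s['tool_pos'])/.5
    o=[d.round(4)]
    x=Rm.as_matrix()[:,0];yw=np.arctan2(x[1],x[0])
    if yaw is not None:
        a=(Rm.inv()*R.from_euler('z',yaw)*R.from_rotvec([np.pi,0,0])).as_rotvec()/(2*np.pi);o.append(a.round(4))
    print('shift/turn',*o,'yaw now',yw.round(4),'pos',s['tool_pos'].round(4),'t',s['t'])
E
python3 - <<'E'
from h import *
np.set_printoptions(precision=4,suppress=True)
t=lambda a,b:((a[0]/3.6+250-.5+.5/3.6,a[1]/3.6+120-.5+.5/3.6),(b[0]/5+270-.4,b[1]/5+120-.4))
for k,a,b in (('tip',(90,410),(90,136)),('collar',(96,260),(297,144)),('boss',(98,216),(358,142)),('root',(99,165),(440,141))):
    a,b=t(a,b);P=tri([('top',a),('side',b)]);print(k,P,pix('top',P)-a,pix('side',P)-b)
print('net root',tri([('top',(275.2,161.1)),('side',(360.5,147.9))]),'jar',onz('side',(273.5,170.1),0))
go((.458,-.0697,.25),.155); go((.458,-.0697,.140),.155)
E
```

```text
tip [0.5034 0.1776 0.1981] [-0.0382 -0.6377] [-0.6304  0.062 ]
collar [0.6049 0.1735 0.1895] [-0.0054 -0.4655] [-0.4592  0.0584]
boss [0.6349 0.1718 0.1899] [ 0.0014 -0.4625] [-0.4562  0.0616]
root [0.6728 0.1709 0.1882] [ 0.041  -1.5494] [-1.5307  0.2131]
net root [0.6827 0.1761 0.1837] jar [0.4512 0.3407 0.    ]
shift/turn [ 0.8185 -0.8157 -0.0169] [-0.      0.      0.0289] yaw now 0.3368 pos [ 0.2065 -0.5899  0.2415] t 1.65
shift/turn [ 0.8185 -0.8157  0.2031] [-0.      0.      0.0289] yaw now 0.3368 pos [ 0.2065 -0.5899  0.2415] t 1.65
```

```bash
r='{"x":0.8185,"y":-0.8157,"z":-0.017,"az":0.029,"fingers":1}'; python3 -m crank '[{"x":0.8185,"y":-0.8157,"z":-0.017,"az":0.029,"fingers":0.75},{"x":0.8185,"y":-0.8157,"z":-0.017,"az":0.029,"fingers":0.75},{"x":0.8185,"y":-0.8157,"z":-0.017,"az":0.029,"fingers":0.75},{"x":0.8185,"y":-0.8157,"z":-0.017,"az":0.029,"fingers":0.75},{"x":0.8185,"y":-0.8157,"z":-0.017,"az":0.029,"fingers":0.75},{"x":0.8185,"y":-0.8157,"z":-0.017,"az":0.029,"fingers":0.75},{"x":0.8185,"y":-0.8157,"z":-0.017,"az":0.029,"fingers":0.75},{"x":0.8185,"y":-0.8157,"z":-0.017,"az":0.029,"fingers":0.75}]' 50; python3 -c "
from h import *
go((.458,-.0697,.25),.155); go((.458,-.0697,.140),.155)"
```

```text
shift/turn [ 0.8185 -0.8157 -0.0169] [-0.      0.      0.0289] yaw now 0.3368 pos [ 0.2065 -0.5899  0.2415] t 1.65
shift/turn [ 0.8185 -0.8157  0.2031] [-0.      0.      0.0289] yaw now 0.3368 pos [ 0.2065 -0.5899  0.2415] t 1.65$[0]: bad value
```

```bash
python3 -m crank '[{"x":0.8185,"y":-0.8157,"z":-0.017,"ax":0,"ay":0,"az":0.029,"fingers":0.75},{"x":0.8185,"y":-0.8157,"z":-0.017,"ax":0,"ay":0,"az":0.029,"fingers":0.75},{"x":0.8185,"y":-0.8157,"z":-0.017,"ax":0,"ay":0,"az":0.029,"fingers":0.75},{"x":0.8185,"y":-0.8157,"z":-0.017,"ax":0,"ay":0,"az":0.029,"fingers":0.75},{"x":0.8185,"y":-0.8157,"z":-0.017,"ax":0,"ay":0,"az":0.029,"fingers":0.75},{"x":0.8185,"y":-0.8157,"z":-0.017,"ax":0,"ay":0,"az":0.029,"fingers":0.75},{"x":0.8185,"y":-0.8157,"z":-0.017,"ax":0,"ay":0,"az":0.029,"fingers":0.75},{"x":0.8185,"y":-0.8157,"z":-0.017,"ax":0,"ay":0,"az":0.029,"fingers":0.75}]' 50; python3 -c "
from h import *
go((.458,-.0697,.25),.155); go((.458,-.0697,.140),.155)"
```

```text
t: 2.65
tool_pos: [0.4248, -0.138, 0.2494]
eef_rot: [3.131, 0.242, 0.002]
ft_force: [1.2, -1.7, 0.3]
width: 0.747
grasp_force: 0.0
shift/turn [ 0.0866 -0.1247 -0.0012] [ 0.0001 -0.0002 -0.0001] yaw now 0.1542 pos [ 0.4248 -0.138   0.2494] t 2.65
shift/turn [ 0.0864 -0.125   0.2188] [ 0.0001 -0.0002 -0.0001] yaw now 0.1542 pos [ 0.4248 -0.138   0.2494] t 2.65
```

```bash
python3 -m crank '[{"x":0.0865,"y":-0.125,"z":0,"ax":0,"ay":0,"az":0,"fingers":0.75},{"x":0.0865,"y":-0.125,"z":0,"ax":0,"ay":0,"az":0,"fingers":0.75},{"x":0.0865,"y":-0.125,"z":0,"ax":0,"ay":0,"az":0,"fingers":0.75},{"x":0.0865,"y":-0.125,"z":0.1,"ax":0,"ay":0,"az":0,"fingers":0.75},{"x":0.0865,"y":-0.125,"z":0.17,"ax":0,"ay":0,"az":0,"fingers":0.75},{"x":0.0865,"y":-0.125,"z":0.217,"ax":0,"ay":0,"az":0,"fingers":0.75},{"x":0.0865,"y":-0.125,"z":0.217,"ax":0,"ay":0,"az":0,"fingers":0.75},{"x":0.0865,"y":-0.125,"z":0.217,"ax":0,"ay":0,"az":0,"fingers":0.5}]' 50; python3 -c "
from h import *
go((.458,-.0697,.140),.155)
for n in ('top','side'):
    im=imaging.camera(n); p=pix(n,(.458,-.07,.15)).astype(int)
    cv2.imwrite('pics/g_%s.png'%n,cv2.resize(im[p[1]-35:p[1]+35,p[0]-40:p[0]+40],None,fx=5,fy=5))
a=cv2.imread('pics/g_top.png');b=cv2.imread('pics/g_side.png');cv2.imwrite('pics/g.png',np.hstack([a,b]))"
```

```text
t: 3.65
tool_pos: [0.4577, -0.0727, 0.1415]
eef_rot: [3.132, 0.24, 0.002]
ft_force: [0.9, -0.3, 0.5]
width: 0.702
grasp_force: 0.0
shift/turn [ 0.0016 -0.0059  0.003 ] [ 0.0001 -0.0002 -0.0003] yaw now 0.1528 pos [ 0.4577 -0.0727  0.1415] t 3.65
```

View pics/g.png

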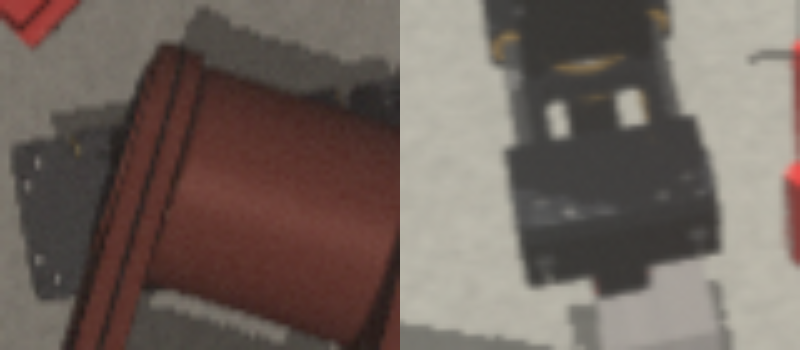

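```bash
python3 -m crank '[{"x":0,"y":0,"z":0,"ax":0,"ay":0,"az":0,"fingers":0.2},{"x":0,"y":0,"z":0,"ax":0,"ay":0,"az":0,"fingers":0.2},{"x":0,"y":0,"z":0,"ax":0,"ay":0,"az":0,"fingers":0.2},{"x":0,"y":0,"z":0,"ax":0,"ay":0,"az":0,"fingers":0.2},{"x":0,"y":0,"z":0,"ax":0,"ay":0,"az":0,"fingers":0.2},{"x":0,"y":0,"z":-0.02,"ax":0,"ay":0,"az":0,"fingers":0.2},{"x":0,"y":0,"z":-0.12,"ax":0,"ay":0,"az":0,"fingers":0.2},{"x":0,"y":0,"z":-0.12,"ax":0,"ay":0,"az":0,"fingers":0.2}]' 50; python3 -c "
from h import *
go((.435,.06,.2015),.05);go((.435,.1805,.2015),-.044);go((.465,.1793,.2015),-.044)"
```

```text
t: 4.75
tool_pos: [0.4597, -0.0723, 0.2043]
eef_rot: [3.129, 0.242, 0.011]
ft_force: [1.1, -0.4, -3.4]
width: 0.392
grasp_force: 49.9
shift/turn [-0.008  -0.2691  0.0046] [ 0.0005 -0.0011  0.0166] yaw now 0.1546 pos [ 0.4597 -0.0723  0.2043] t 4.75
shift/turn [ 0.0291 -0.5072  0.0039] [ 0.0005 -0.0011  0.0316] yaw now 0.1546 pos [ 0.4597 -0.0723  0.2043] t 4.75
shift/turn [ 0.088  -0.4956  0.0043] [ 0.0005 -0.0011  0.0316] yaw now 0.1546 pos [ 0.4597 -0.0723  0.2043] t 4.75
```

```bash
python3 -m crank '[{"x":-0.02,"y":-0.07,"z":0.004,"ax":0,"ay":0,"az":0.005,"fingers":0.2},{"x":-0.01,"y":-0.19,"z":0.004,"ax":0,"ay":0,"az":0.015,"fingers":0.2},{"x":0,"y":-0.31,"z":0.004,"ax":0,"ay":0,"az":0.025,"fingers":0.2},{"x":0.02,"y":-0.43,"z":0.004,"ax":0,"ay":0,"az":0.0315,"fingers":0.2},{"x":0.029,"y":-0.507,"z":0.004,"ax":0,"ay":0,"az":0.0315,"fingers":0.2},{"x":0.029,"y":-0.507,"z":0.004,"ax":0,"ay":0,"az":0.0315,"fingers":0.2},{"x":0.029,"y":-0.507,"z":0.004,"ax":0,"ay":0,"az":0.0315,"fingers":0.2},{"x":0.029,"y":-0.507,"z":0.004,"ax":0,"ay":0,"az":0.0315,"fingers":0.2}]'; python3 -c "
from h import *
go((.475,.1788,.2010),-.044)
a=[]
for n in ('top','side'):
    im=imaging.camera(n); p=pix(n,(.50,.178,.19)).astype(int)
    a.append(cv2.resize(im[p[1]-35:p[1]+35,p[0]-40:p[0]+40],None,fx=5,fy=5))
cv2.imwrite('pics/h.png',np.hstack(a))"
```

```text
t: 5.75
tool_pos: [0.4324, 0.1802, 0.1979]
eef_rot: [3.14, -0.07, -0.001]
ft_force: [-0.5, -0.9, -3.4]
width: 0.388
grasp_force: 49.9
shift/turn [ 0.0852 -0.001  -0.0063] [ 0.0001  0.0001 -0.0001] yaw now -0.0448 pos [0.4324 0.1802 0.1979] t 5.75
```

View pics/h.png

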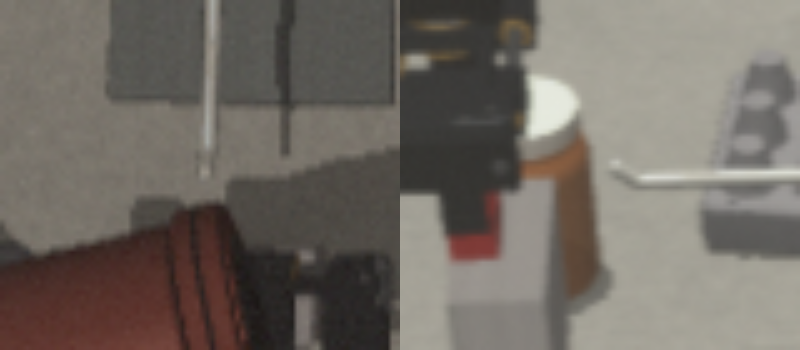

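```bash
python3 -c "
from h import *
p=pix('side',(.50,.178,.19)).astype(int);f=lambda P:((pix('side',P)-p+[40,35]+.5)*5+[400,0]).round(0)
c,s=np.cos(-.044),np.sin(-.044)
g=lambda x,y,z:f((.4324+c*x-s*y,.1802+s*x+c*y,.1914+z))
for a in ((.036,-.05,-.035),(.036,.05,-.035),(.036,-.05,-.085),(-.012,-.05,-.035),(.012,-.017,-.035),(-.012,-.017,-.035)): print(a,g(*a))
print('tip',f((.5034,.1776,.1981)),'axis@.53',f((.53,.1765,.19)))
go((.475,.1788,.2005),-.044)
"
```

```text
(0.036, -0.05, -0.035) [543. 301.]
(0.036, 0.05, -0.035) [553. 179.]
(0.036, -0.05, -0.085) [552. 379.]
(-0.012, -0.05, -0.035) [443. 304.]
(0.012, -0.017, -0.035) [498. 260.]
(-0.012, -0.017, -0.035) [449. 262.]
tip [612. 167.] axis@.53 [668. 179.]
shift/turn [ 0.0847 -0.0009 -0.0046] [ 0.      0.     -0.0002] yaw now -0.0451 pos [0.4327 0.1803 0.1982] t 5.85
```

```bash
python3 -m crank '[{"x":0.02,"y":0,"z":-0.0046,"ax":0,"ay":0,"az":0,"fingers":0.2},{"x":0.06,"y":0,"z":-0.0046,"ax":0,"ay":0,"az":0,"fingers":0.2},{"x":0.09,"y":0,"z":-0.0046,"ax":0,"ay":0,"az":0,"fingers":0.2},{"x":0.11,"y":0,"z":-0.0046,"ax":0,"ay":0,"az":0,"fingers":0.2},{"x":0.13,"y":0,"z":-0.0046,"ax":0,"ay":0,"az":0,"fingers":0.2},{"x":0.15,"y":0,"z":-0.0046,"ax":0,"ay":0,"az":0,"fingers":0.2},{"x":0.165,"y":0,"z":-0.0046,"ax":0,"ay":0,"az":0,"fingers":0.2},{"x":0.175,"y":0,"z":-0.0046,"ax":0,"ay":0,"az":0,"fingers":0.2}]'; python3 -c "
from h import *
go((.575,.1744,.1985),-.044);print(status.sense()['ft_force'],status.sense()['ft_torque'])
a=[]
for n in ('top','side'):
    im=imaging.camera(n); p=pix(n,(.53,.178,.19)).astype(int)
    a.append(cv2.resize(im[p[1]-35:p[1]+35,p[0]-40:p[0]+40],None,fx=5,fy=5))
cv2.imwrite('pics/i.png',np.hstack(a))"
```

```text
t: 6.85
tool_pos: [0.5203, 0.1776, 0.2006]
eef_rot: [3.141, -0.068, -0.0]
ft_force: [-0.0, -0.7, -2.7]
width: 0.388
grasp_force: 49.9
shift/turn [0.1095 0.0016 0.0043] [0.     0.     0.0001] yaw now -0.0433 pos [0.5203 0.1776 0.2006] t 6.85
[-0.02197073 -0.74805842 -2.71318587] [ 0.03645811  0.03097866 -0.02455461]
```

View pics/i.png

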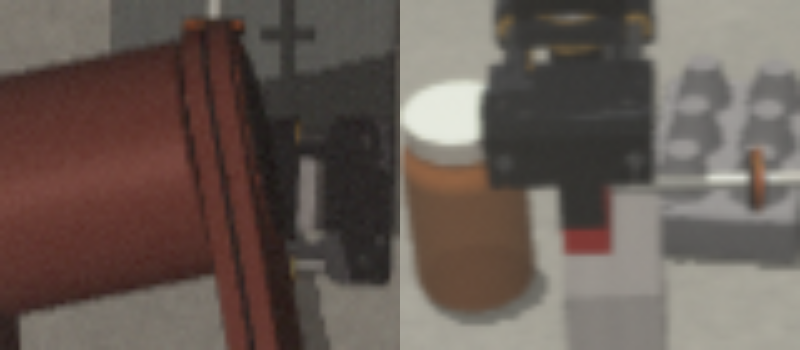

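```bash
python3 -m crank '[{"x":0.05,"y":0,"z":0,"ax":0,"ay":0,"az":0,"fingers":0.2},{"x":0.09,"y":0,"z":0,"ax":0,"ay":0,"az":0,"fingers":0.2},{"x":0.11,"y":0,"z":0,"ax":0,"ay":0,"az":0,"fingers":0.2},{"x":0.12,"y":0,"z":0,"ax":0,"ay":0,"az":0,"fingers":0.2},{"x":0.127,"y":0,"z":0,"ax":0,"ay":0,"az":0,"fingers":0.2},{"x":0.133,"y":0,"z":0,"ax":0,"ay":0,"az":0,"fingers":0.2},{"x":0.138,"y":0,"z":0,"ax":0,"ay":0,"az":0,"fingers":0.2},{"x":0.142,"y":0,"z":0,"ax":0,"ay":0,"az":0,"fingers":0.2}]'
```

```text
t: 7.95
tool_pos: [0.5899, 0.1746, 0.2004]
eef_rot: [3.141, -0.068, -0.004]
ft_force: [-5.0, 0.5, 0.2]
width: 0.385
grasp_force: 49.9
```

```bash
python3 -m crank '[{"x":0.001,"y":0,"z":0,"ax":0,"ay":0,"az":0,"fingers":0.2},{"x":0.002,"y":0,"z":0,"ax":0,"ay":0,"az":0,"fingers":0.2},{"x":0.003,"y":0,"z":0,"ax":0,"ay":0,"az":0,"fingers":0.2},{"x":0.004,"y":0,"z":0,"ax":0,"ay":0,"az":0,"fingers":0.2},{"x":0.005,"y":0,"z":0,"ax":0,"ay":0,"az":0,"fingers":0.2},{"x":0.006,"y":0,"z":0,"ax":0,"ay":0,"az":0,"fingers":0.2},{"x":0.007,"y":0,"z":0,"ax":0,"ay":0,"az":0,"fingers":0.2},{"x":0.008,"y":0,"z":0,"ax":0,"ay":0,"az":0,"fingers":0.2}]'
```

```text
t: 8.95
tool_pos: [0.5949, 0.1743, 0.2007]
eef_rot: [-3.141, 0.068, 0.0]
ft_force: [-4.1, 0.5, -2.6]
width: 0.388
grasp_force: 49.9
```

```bash
python3 -m crank '[{"x":0.001,"y":0,"z":0,"ax":0,"ay":0,"az":0,"fingers":0.2},{"x":0.002,"y":0,"z":0,"ax":0,"ay":0,"az":0,"fingers":0.2},{"x":0.003,"y":0,"z":0,"ax":0,"ay":0,"az":0,"fingers":0.2},{"x":0.004,"y":0,"z":0,"ax":0,"ay":0,"az":0,"fingers":0.2},{"x":0.004,"y":0,"z":0,"ax":0,"ay":0,"az":0,"fingers":0.2},{"x":0.004,"y":0,"z":0,"ax":0,"ay":0,"az":0,"fingers":0.2},{"x":0.004,"y":0,"z":0,"ax":0,"ay":0,"az":0,"fingers":0.2},{"x":0.004,"y":0,"z":0,"ax":0,"ay":0,"az":0,"fingers":0.2}]'
```

```text
t: 9.95
tool_pos: [0.5969, 0.1742, 0.2007]
eef_rot: [-3.141, 0.068, -0.0]
ft_force: [-3.7, 0.2, -2.1]
width: 0.385
grasp_force: 49.9
```

```bash
python3 -m crank '[{"x":0.001,"y":0,"z":0,"ax":0,"ay":0,"az":0,"fingers":0.2},{"x":0.002,"y":0,"z":0,"ax":0,"ay":0,"az":0,"fingers":0.2},{"x":0.003,"y":0,"z":0,"ax":0,"ay":0,"az":0,"fingers":0.2},{"x":0.004,"y":0,"z":0,"ax":0,"ay":0,"az":0,"fingers":0.2},{"x":0.004,"y":0,"z":0,"ax":0,"ay":0,"az":0,"fingers":0.2},{"x":0.004,"y":0,"z":0,"ax":0,"ay":0,"az":0,"fingers":0.2},{"x":0.004,"y":0,"z":0,"ax":0,"ay":0,"az":0,"fingers":0.2},{"x":0.004,"y":0,"z":0,"ax":0,"ay":0,"az":0,"fingers":0.2}]'
```

```text
t: 10.95
tool_pos: [0.599, 0.1741, 0.2007]
eef_rot: [-3.141, 0.068, -0.0]
ft_force: [-3.1, 0.2, -2.1]
width: 0.387
grasp_force: 49.9
```

```bash
python3 -m crank '[{"x":0.001,"y":0,"z":0,"ax":0,"ay":0,"az":0,"fingers":0.2},{"x":0.002,"y":0,"z":0,"ax":0,"ay":0,"az":0,"fingers":0.2},{"x":0.003,"y":0,"z":0,"ax":0,"ay":0,"az":0,"fingers":0.2},{"x":0.004,"y":0,"z":0,"ax":0,"ay":0,"az":0,"fingers":0.2},{"x":0.004,"y":0,"z":0,"ax":0,"ay":0,"az":0,"fingers":0.2},{"x":0.004,"y":0,"z":0,"ax":0,"ay":0,"az":0,"fingers":0.2},{"x":0.004,"y":0,"z":0,"ax":0,"ay":0,"az":0,"fingers":0.2},{"x":0.004,"y":0,"z":0,"ax":0,"ay":0,"az":0,"fingers":0.2}]'
```

```text
t: 11.95
tool_pos: [0.6009, 0.174, 0.2007]
eef_rot: [-3.141, 0.068, -0.0]
ft_force: [-3.4, -0.0, -1.9]
width: 0.388
grasp_force: 49.9
```

```bash
python3 -m crank '[{"x":0.001,"y":0,"z":0,"ax":0,"ay":0,"az":0,"fingers":0.2},{"x":0.002,"y":0,"z":0,"ax":0,"ay":0,"az":0,"fingers":0.2},{"x":0.003,"y":0,"z":0,"ax":0,"ay":0,"az":0,"fingers":0.2},{"x":0.003,"y":0,"z":0,"ax":0,"ay":0,"az":0,"fingers":0.2},{"x":0.003,"y":0,"z":0,"ax":0,"ay":0,"az":0,"fingers":0.2},{"x":0.003,"y":0,"z":0,"ax":0,"ay":0,"az":0,"fingers":0.2},{"x":0.003,"y":0,"z":0,"ax":0,"ay":0,"az":0,"fingers":0.2},{"x":0.003,"y":0,"z":0,"ax":0,"ay":0,"az":0,"fingers":0.2}]'
```

```text
t: 12.95
tool_pos: [0.6024, 0.174, 0.2007]
eef_rot: [-3.141, 0.068, -0.0]
ft_force: [-2.3, 1.1, -1.9]
width: 0.383
grasp_force: 49.9
```

```bash
python3 -m crank '[{"x":0.001,"y":0,"z":0,"ax":0,"ay":0,"az":0,"fingers":0.2},{"x":0.002,"y":0,"z":0,"ax":0,"ay":0,"az":0,"fingers":0.2},{"x":0.003,"y":0,"z":0,"ax":0,"ay":0,"az":0,"fingers":0.2},{"x":0.004,"y":0,"z":0,"ax":0,"ay":0,"az":0,"fingers":0.2},{"x":0.004,"y":0,"z":0,"ax":0,"ay":0,"az":0,"fingers":0.2},{"x":0.004,"y":0,"z":0,"ax":0,"ay":0,"az":0,"fingers":0.2},{"x":0.004,"y":0,"z":0,"ax":0,"ay":0,"az":0,"fingers":0.2},{"x":0.004,"y":0,"z":0,"ax":0,"ay":0,"az":0,"fingers":0.2}]'
```

```text
t: 13.95
tool_pos: [0.6045, 0.1739, 0.2008]
eef_rot: [-3.141, 0.068, -0.0]
ft_force: [-3.3, 0.5, -1.9]
width: 0.387
grasp_force: 49.9
```

```bash
python3 -m crank '[{"x":0.001,"y":0,"z":0,"ax":0,"ay":0,"az":0,"fingers":0.2},{"x":0.002,"y":0,"z":0,"ax":0,"ay":0,"az":0,"fingers":0.2},{"x":0.003,"y":0,"z":0,"ax":0,"ay":0,"az":0,"fingers":0.2},{"x":0.004,"y":0,"z":0,"ax":0,"ay":0,"az":0,"fingers":0.2},{"x":0.004,"y":0,"z":0,"ax":0,"ay":0,"az":0,"fingers":0.2},{"x":0.004,"y":0,"z":0,"ax":0,"ay":0,"az":0,"fingers":0.2},{"x":0.004,"y":0,"z":0,"ax":0,"ay":0,"az":0,"fingers":0.2},{"x":0.004,"y":0,"z":0,"ax":0,"ay":0,"az":0,"fingers":0.2}]'
```

```text
t: 14.95
tool_pos: [0.6064, 0.1738, 0.2007]
eef_rot: [-3.141, 0.068, -0.0]
ft_force: [-3.8, 0.7, -1.9]
width: 0.384
grasp_force: 49.9
```

```bash
python3 -m crank '[{"x":0.001,"y":0,"z":0,"ax":0,"ay":0,"az":0,"fingers":0.2},{"x":0.002,"y":0,"z":0,"ax":0,"ay":0,"az":0,"fingers":0.2},{"x":0.003,"y":0,"z":0,"ax":0,"ay":0,"az":0,"fingers":0.2},{"x":0.004,"y":0,"z":0,"ax":0,"ay":0,"az":0,"fingers":0.2},{"x":0.004,"y":0,"z":0,"ax":0,"ay":0,"az":0,"fingers":0.2},{"x":0.004,"y":0,"z":0,"ax":0,"ay":0,"az":0,"fingers":0.2},{"x":0.004,"y":0,"z":0,"ax":0,"ay":0,"az":0,"fingers":0.2},{"x":0.004,"y":0,"z":0,"ax":0,"ay":0,"az":0,"fingers":0.2}]'
```

```text
t: 15.95
tool_pos: [0.6084, 0.1737, 0.2007]
eef_rot: [-3.141, 0.068, -0.0]
ft_force: [-3.9, 0.9, -1.4]
width: 0.381
grasp_force: 49.9
```

```bash
python3 -m crank '[{"x":0.001,"y":0,"z":0,"ax":0,"ay":0,"az":0,"fingers":0.2},{"x":0.002,"y":0,"z":0,"ax":0,"ay":0,"az":0,"fingers":0.2},{"x":0.003,"y":0,"z":0,"ax":0,"ay":0,"az":0,"fingers":0.2},{"x":0.004,"y":0,"z":0,"ax":0,"ay":0,"az":0,"fingers":0.2},{"x":0.004,"y":0,"z":0,"ax":0,"ay":0,"az":0,"fingers":0.2},{"x":0.004,"y":0,"z":0,"ax":0,"ay":0,"az":0,"fingers":0.2},{"x":0.004,"y":0,"z":0,"ax":0,"ay":0,"az":0,"fingers":0.2},{"x":0.004,"y":0,"z":0,"ax":0,"ay":0,"az":0,"fingers":0.2}]'
```

```text
t: 16.95
tool_pos: [0.6097, 0.1737, 0.2006]
eef_rot: [3.141, -0.068, -0.003]
ft_force: [-6.9, 1.3, 0.3]
width: 0.387
grasp_force: 49.9
```

```bash
python3 -m crank '[{"x":0.0005,"y":0,"z":0,"ax":0,"ay":0,"az":0,"fingers":0.2},{"x":0.001,"y":0,"z":0,"ax":0,"ay":0,"az":0,"fingers":0.2},{"x":0.0015,"y":0,"z":0,"ax":0,"ay":0,"az":0,"fingers":0.2},{"x":0.002,"y":0,"z":0,"ax":0,"ay":0,"az":0,"fingers":0.2},{"x":0.0025,"y":0,"z":0,"ax":0,"ay":0,"az":0,"fingers":0.2},{"x":0.003,"y":0,"z":0,"ax":0,"ay":0,"az":0,"fingers":0.2},{"x":0.003,"y":0,"z":0,"ax":0,"ay":0,"az":0,"fingers":0.2},{"x":0.003,"y":0,"z":0,"ax":0,"ay":0,"az":0,"fingers":0.2}]'
```

```text
t: 17.95
tool_pos: [0.6102, 0.1737, 0.2005]
eef_rot: [3.141, -0.068, -0.006]
ft_force: [-11.2, 1.3, 0.4]
width: 0.388
grasp_force: 49.9
```

```bash
python3 -m crank '[{"x":-0.003,"y":0,"z":0,"ax":0,"ay":0,"az":0,"fingers":0.2},{"x":-0.003,"y":0,"z":0.004,"ax":0,"ay":0,"az":0,"fingers":0.2},{"x":-0.003,"y":0,"z":0.008,"ax":0,"ay":0,"az":0,"fingers":0.2},{"x":-0.003,"y":0,"z":0.012,"ax":0,"ay":0,"az":0,"fingers":0.2},{"x":-0.003,"y":0,"z":0.016,"ax":0,"ay":0,"az":0,"fingers":0.2},{"x":-0.003,"y":0,"z":0.02,"ax":0,"ay":0,"az":0,"fingers":0.2},{"x":-0.003,"y":0,"z":0.022,"ax":0,"ay":0,"az":0,"fingers":0.2},{"x":-0.003,"y":0,"z":0.022,"ax":0,"ay":0,"az":0,"fingers":0.2}]'
```

```text
t: 18.95
tool_pos: [0.6098, 0.1735, 0.19]
eef_rot: [3.14, -0.068, -0.002]
ft_force: [-7.0, 0.6, 0.6]
width: 0.387
grasp_force: 49.9
```

```bash
python3 -m crank '[{"x":0,"y":0,"z":0.001,"ax":0,"ay":0,"az":0,"fingers":0.2},{"x":0,"y":0,"z":0.002,"ax":0,"ay":0,"az":0,"fingers":0.2},{"x":0,"y":0,"z":0.003,"ax":0,"ay":0,"az":0,"fingers":0.2},{"x":0,"y":0,"z":0.004,"ax":0,"ay":0,"az":0,"fingers":0.2},{"x":0.001,"y":0,"z":0.004,"ax":0,"ay":0,"az":0,"fingers":0.2},{"x":0.002,"y":0,"z":0.004,"ax":0,"ay":0,"az":0,"fingers":0.2},{"x":0.003,"y":0,"z":0.004,"ax":0,"ay":0,"az":0,"fingers":0.2},{"x":0.003,"y":0,"z":0.004,"ax":0,"ay":0,"az":0,"fingers":0.2}]'
```

```text
t: 19.95
tool_pos: [0.6103, 0.1735, 0.1881]
eef_rot: [3.14, -0.068, -0.006]
ft_force: [-11.3, 0.1, 4.8]
width: 0.39
grasp_force: 49.9
```

```bash
python3 -m crank '[{"x":0,"y":0,"z":0,"ax":0,"ay":0,"az":0,"fingers":0.65},{"x":0,"y":0,"z":0,"ax":0,"ay":0,"az":0,"fingers":0.65},{"x":0,"y":0,"z":0,"ax":0,"ay":0,"az":0,"fingers":0.65},{"x":0,"y":0,"z":-0.02,"ax":0,"ay":0,"az":0,"fingers":0.65},{"x":0,"y":0,"z":-0.12,"ax":0,"ay":0,"az":0,"fingers":0.65},{"x":-0.03,"y":0.03,"z":-0.16,"ax":0,"ay":0,"az":-0.01,"fingers":0.65},{"x":-0.06,"y":0.13,"z":-0.16,"ax":0,"ay":0,"az":-0.018,"fingers":0.65},{"x":-0.1,"y":0.25,"z":-0.16,"ax":0,"ay":0,"az":-0.028,"fingers":0.65}]'; python3 - <<'E'
from h import *
go((.4893,-.2353,.25),.132);go((.4893,-.2353,.131),.132)
im=imaging.camera('side');p=pix('side',(.58,.175,.15)).astype(int)
a=cv2.resize(im[p[1]-45:p[1]+45,p[0]-50:p[0]+50],None,fx=4,fy=4)
im=imaging.camera('top');p=pix('top',(.58,.175,.15)).astype(int)
b=cv2.resize(im[p[1]-45:p[1]+45,p[0]-50:p[0]+50],None,fx=4,fy=4)
cv2.imwrite('pics/j.png',np.hstack([b,a]))
E
```

```text
t: 20.95
tool_pos: [0.5569, 0.0509, 0.2692]
eef_rot: [3.134, 0.214, 0.004]
ft_force: [0.7, -0.8, -0.3]
width: 0.651
grasp_force: 0.0
shift/turn [-0.212   0.5486  0.0382] [ 0.0001 -0.0004  0.0007] yaw now 0.1366 pos [0.5569 0.0509 0.2692] t 20.95
shift/turn [-0.2127  0.5484  0.2762] [ 0.0001 -0.0004  0.0007] yaw now 0.1366 pos [0.5569 0.0509 0.2692] t 20.95
```

View pics/j.png

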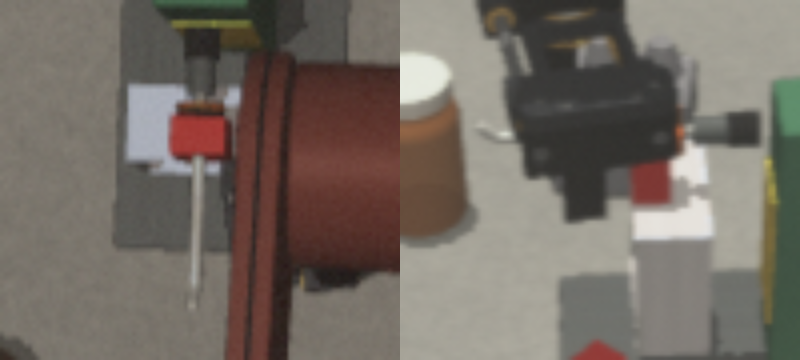

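```bash
python3 -m crank '[{"x":-0.05,"y":0.12,"z":0,"ax":0,"ay":0,"az":0,"fingers":0.75},{"x":-0.1,"y":0.24,"z":0,"ax":0,"ay":0,"az":0,"fingers":0.75},{"x":-0.14,"y":0.36,"z":0,"ax":0,"ay":0,"az":0,"fingers":0.75},{"x":-0.19,"y":0.48,"z":0,"ax":0,"ay":0,"az":0,"fingers":0.75},{"x":-0.2123,"y":0.5485,"z":0.03,"ax":0,"ay":0,"az":0.0007,"fingers":0.75},{"x":-0.2123,"y":0.5485,"z":0.12,"ax":0,"ay":0,"az":0.0007,"fingers":0.75},{"x":-0.2123,"y":0.5485,"z":0.22,"ax":0,"ay":0,"az":0.0007,"fingers":0.75},{"x":-0.2123,"y":0.5485,"z":0.275,"ax":0,"ay":0,"az":0.0007,"fingers":0.75}]'; python3 -c "
from h import *
go((.4893,-.2353,.131),.132)"
```

```text
t: 22.05
tool_pos: [0.4871, -0.2337, 0.128]
eef_rot: [-3.133, -0.2, 0.003]
ft_force: [0.1, -0.2, 0.3]
width: 0.749
grasp_force: 0.0
shift/turn [ 0.0039  0.0038 -0.006 ] [-0.0003  0.0003 -0.0007] yaw now 0.1275 pos [ 0.4871 -0.2337  0.128 ] t 22.05
```

```bash
python3 -m crank '[{"x":0.004,"y":0.004,"z":-0.006,"ax":0,"ay":0,"az":-0.0007,"fingers":0.75},{"x":0.004,"y":0.004,"z":-0.006,"ax":0,"ay":0,"az":-0.0007,"fingers":0.2},{"x":0.004,"y":0.004,"z":-0.006,"ax":0,"ay":0,"az":-0.0007,"fingers":0.2},{"x":0.004,"y":0.004,"z":-0.006,"ax":0,"ay":0,"az":-0.0007,"fingers":0.2},{"x":0.004,"y":0.004,"z":-0.006,"ax":0,"ay":0,"az":-0.0007,"fingers":0.2},{"x":0.004,"y":0.004,"z":-0.006,"ax":0,"ay":0,"az":-0.0007,"fingers":0.2},{"x":0.004,"y":0.004,"z":-0.006,"ax":0,"ay":0,"az":-0.0007,"fingers":0.2},{"x":0.004,"y":0.004,"z":-0.006,"ax":0,"ay":0,"az":-0.0007,"fingers":0.2}]'; python3 -c "
from h import *
z=status.sense()['tool_pos'][2]+.069
print(z)
go((.435,-.05,z),.04);go((.435,.1806,z),-.044)"
```

```text
t: 23.05
tool_pos: [0.4904, -0.2361, 0.1339]
eef_rot: [3.134, 0.208, 0.001]
ft_force: [-0.6, 0.1, 4.7]
width: 0.409
grasp_force: 49.9
0.20294065685561713
shift/turn [-0.0606 -0.3836 -0.1382] [ 0.0001 -0.0001  0.0147] yaw now 0.1326 pos [ 0.4904 -0.2361  0.1339] t 23.05
shift/turn [ 4.000e-04 -8.407e-01 -1.384e-01] [ 0.0001 -0.0001  0.0281] yaw now 0.1326 pos [ 0.4904 -0.2361  0.1339] t 23.05
```

```bash
python3 -m crank '[{"x":0,"y":0,"z":-0.06,"ax":0,"ay":0,"az":0,"fingers":0.2},{"x":-0.02,"y":-0.03,"z":-0.138,"ax":0,"ay":0,"az":0,"fingers":0.2},{"x":-0.05,"y":-0.15,"z":-0.138,"ax":0,"ay":0,"az":0.006,"fingers":0.2},{"x":-0.06,"y":-0.27,"z":-0.138,"ax":0,"ay":0,"az":0.012,"fingers":0.2},{"x":-0.06,"y":-0.39,"z":-0.138,"ax":0,"ay":0,"az":0.017,"fingers":0.2},{"x":-0.05,"y":-0.51,"z":-0.138,"ax":0,"ay":0,"az":0.022,"fingers":0.2},{"x":-0.02,"y":-0.63,"z":-0.138,"ax":0,"ay":0,"az":0.028,"fingers":0.2},{"x":-0.01,"y":-0.74,"z":-0.138,"ax":0,"ay":0,"az":0.028,"fingers":0.2}]'; python3 -c "
from h import *
go((.435,.1806,.203),-.044)"
```

```text
t: 24.05
tool_pos: [0.4356, 0.132, 0.2016]
eef_rot: [3.141, -0.068, -0.001]
ft_force: [1.1, -0.2, -2.1]
width: 0.409
grasp_force: 49.9
shift/turn [-0.0055 -0.0971 -0.0028] [0.     0.0001 0.0001] yaw now -0.0435 pos [0.4356 0.132  0.2016] t 24.05
```

```bash
python3 -m crank '[{"x":-0.005,"y":-0.06,"z":-0.0028,"ax":0,"ay":0,"az":0,"fingers":0.2},{"x":-0.005,"y":-0.097,"z":-0.0028,"ax":0,"ay":0,"az":0,"fingers":0.2},{"x":-0.005,"y":-0.097,"z":-0.0028,"ax":0,"ay":0,"az":0,"fingers":0.2},{"x":0.02,"y":-0.097,"z":-0.0028,"ax":0,"ay":0,"az":0,"fingers":0.2},{"x":0.05,"y":-0.097,"z":-0.0028,"ax":0,"ay":0,"az":0,"fingers":0.2},{"x":0.075,"y":-0.097,"z":-0.0028,"ax":0,"ay":0,"az":0,"fingers":0.2},{"x":0.075,"y":-0.097,"z":-0.0028,"ax":0,"ay":0,"az":0,"fingers":0.2},{"x":0.075,"y":-0.097,"z":-0.0028,"ax":0,"ay":0,"az":0,"fingers":0.2}]'; python3 - <<'E'
from h import *
s=status.sense()['tool_pos']
go((.53,.1764,.203),-.044)
im=imaging.camera('side');p=pix('side',(.50,.178,.17)).astype(int);f=lambda P:((pix('side',P)-p+[50,45]+.5)*6).round(0)
cv2.imwrite('pics/k.png',cv2.resize(im[p[1]-45:p[1]+45,p[0]-50:p[0]+50],None,fx=6,fy=6))
c,sn=np.cos(-.044),np.sin(-.044)
for off in (.006,.009):
  for a in ((.036,-.04,-.045),(.036,.04,-.045),(.036,-.04,-.125),(-.012,-.04,-.125),(.012,-.018,-.045),(-.012,-.018,-.045)):
    print(off,a,f((s[0]+c*a[0]-sn*a[1],s[1]+sn*a[0]+c*a[1],s[2]-off+a[2])))
E
```

```text
t: 25.05
tool_pos: [0.4756, 0.1766, 0.2033]
eef_rot: [3.141, -0.069, -0.001]
ft_force: [0.1, -1.2, -3.0]
width: 0.41
grasp_force: 49.9
shift/turn [ 0.1087 -0.0044  0.0005] [0.     0.0001 0.    ] yaw now -0.0439 pos [0.4756 0.1766 0.2033] t 25.05
0.006 (0.036, -0.04, -0.045) [334. 371.]
0.006 (0.036, 0.04, -0.045) [338. 253.]
0.006 (0.036, -0.04, -0.125) [346. 517.]
0.006 (-0.012, -0.04, -0.125) [234. 520.]
0.006 (0.012, -0.018, -0.045) [277. 339.]
0.006 (-0.012, -0.018, -0.045) [219. 341.]
0.009 (0.036, -0.04, -0.045) [335. 376.]
0.009 (0.036, 0.04, -0.045) [339. 259.]
0.009 (0.036, -0.04, -0.125) [347. 522.]
0.009 (-0.012, -0.04, -0.125) [234. 525.]
0.009 (0.012, -0.018, -0.045) [278. 345.]
0.009 (-0.012, -0.018, -0.045) [219. 346.]
```

View pics/k.png

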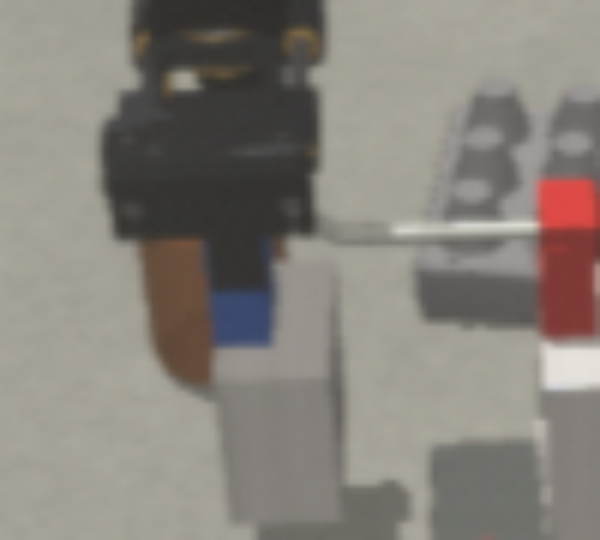

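```bash
python3 -m crank '[{"x":0.0,"y":-0.0044,"z":0.003,"ax":0,"ay":0,"az":0,"fingers":0.2},{"x":0.02,"y":-0.0044,"z":0.003,"ax":0,"ay":0,"az":0,"fingers":0.2},{"x":0.05,"y":-0.0044,"z":0.003,"ax":0,"ay":0,"az":0,"fingers":0.2},{"x":0.08,"y":-0.0044,"z":0.003,"ax":0,"ay":0,"az":0,"fingers":0.2},{"x":0.11,"y":-0.0044,"z":0.003,"ax":0,"ay":0,"az":0,"fingers":0.2},{"x":0.13,"y":-0.0044,"z":0.003,"ax":0,"ay":0,"az":0,"fingers":0.2},{"x":0.139,"y":-0.0044,"z":0.003,"ax":0,"ay":0,"az":0,"fingers":0.2},{"x":0.139,"y":-0.0044,"z":0.003,"ax":0,"ay":0,"az":0,"fingers":0.2}]'
```

```text
t: 26.1
tool_pos: [0.5453, 0.176, 0.2019]
eef_rot: [3.141, -0.068, -0.001]
ft_force: [-0.3, -0.5, -2.8]
width: 0.411
grasp_force: 49.9
```

```bash
python3 -m crank '[{"x":0,"y":0,"z":0.006,"ax":0,"ay":0,"az":0,"fingers":0.2},{"x":0,"y":0,"z":0.012,"ax":0,"ay":0,"az":0,"fingers":0.2},{"x":0,"y":0,"z":0.016,"ax":0,"ay":0,"az":0,"fingers":0.2},{"x":0,"y":0,"z":0.018,"ax":0,"ay":0,"az":0,"fingers":0.2},{"x":0,"y":0,"z":0.02,"ax":0,"ay":0,"az":0,"fingers":0.2},{"x":0,"y":0,"z":0.02,"ax":0,"ay":0,"az":0,"fingers":0.2},{"x":0,"y":0,"z":0.02,"ax":0,"ay":0,"az":0,"fingers":0.2},{"x":0,"y":0,"z":0.02,"ax":0,"ay":0,"az":0,"fingers":0.2}]'
```

```text
t: 27.1
tool_pos: [0.5453, 0.1761, 0.1922]
eef_rot: [-3.141, 0.068, -0.0]
ft_force: [0.7, -0.1, -2.4]
width: 0.407
grasp_force: 49.9
```

```bash
python3 -m crank '[{"x":0.01,"y":0,"z":0,"ax":0,"ay":0,"az":0,"fingers":0.2},{"x":0.02,"y":0,"z":0,"ax":0,"ay":0,"az":0,"fingers":0.2},{"x":0.03,"y":0,"z":0,"ax":0,"ay":0,"az":0,"fingers":0.2},{"x":0.04,"y":0,"z":0,"ax":0,"ay":0,"az":0,"fingers":0.2},{"x":0.05,"y":0,"z":0,"ax":0,"ay":0,"az":0,"fingers":0.2},{"x":0.06,"y":0,"z":0,"ax":0,"ay":0,"az":0,"fingers":0.2},{"x":0.067,"y":0,"z":0,"ax":0,"ay":0,"az":0,"fingers":0.2},{"x":0.067,"y":0,"z":0,"ax":0,"ay":0,"az":0,"fingers":0.2}]'
```

```text
t: 28.1
tool_pos: [0.579, 0.1745, 0.192]
eef_rot: [3.141, -0.068, -0.0]
ft_force: [-0.3, -0.3, -2.9]
width: 0.411
grasp_force: 49.9
```

```bash
python3 -m crank '[{"x":0.001,"y":0,"z":0,"ax":0,"ay":0,"az":0,"fingers":0.2},{"x":0.002,"y":0,"z":0,"ax":0,"ay":0,"az":0,"fingers":0.2},{"x":0.003,"y":0,"z":0,"ax":0,"ay":0,"az":0,"fingers":0.2},{"x":0.004,"y":0,"z":0,"ax":0,"ay":0,"az":0,"fingers":0.2},{"x":0.005,"y":0,"z":0,"ax":0,"ay":0,"az":0,"fingers":0.2},{"x":0.006,"y":0,"z":0,"ax":0,"ay":0,"az":0,"fingers":0.2},{"x":0.006,"y":0,"z":0,"ax":0,"ay":0,"az":0,"fingers":0.2},{"x":0.006,"y":0,"z":0,"ax":0,"ay":0,"az":0,"fingers":0.2}]'
```

```text
t: 29.1
tool_pos: [0.5817, 0.1745, 0.1921]
eef_rot: [-3.141, 0.068, 0.0]
ft_force: [0.0, 0.2, -3.3]
width: 0.408
grasp_force: 49.9
```

Free so far; continue in small steps.

```bash
python3 -m crank '[{"x":0.001,"y":0,"z":0,"ax":0,"ay":0,"az":0,"fingers":0.2},{"x":0.002,"y":0,"z":0,"ax":0,"ay":0,"az":0,"fingers":0.2},{"x":0.003,"y":0,"z":0,"ax":0,"ay":0,"az":0,"fingers":0.2},{"x":0.004,"y":0,"z":0,"ax":0,"ay":0,"az":0,"fingers":0.2},{"x":0.004,"y":0,"z":0,"ax":0,"ay":0,"az":0,"fingers":0.2},{"x":0.004,"y":0,"z":0,"ax":0,"ay":0,"az":0,"fingers":0.2},{"x":0.004,"y":0,"z":0,"ax":0,"ay":0,"az":0,"fingers":0.2},{"x":0.004,"y":0,"z":0,"ax":0,"ay":0,"az":0,"fingers":0.2}]'
```

```text
t: 30.1
tool_pos: [0.5837, 0.1744, 0.1921]
eef_rot: [-3.141, 0.068, 0.0]
ft_force: [0.4, 0.3, -3.2]
width: 0.409
grasp_force: 49.9
```

```bash
python3 -m crank '[{"x":0.001,"y":0,"z":0,"ax":0,"ay":0,"az":0,"fingers":0.2},{"x":0.002,"y":0,"z":0,"ax":0,"ay":0,"az":0,"fingers":0.2},{"x":0.003,"y":0,"z":0,"ax":0,"ay":0,"az":0,"fingers":0.2},{"x":0.003,"y":0,"z":0,"ax":0,"ay":0,"az":0,"fingers":0.2},{"x":0.003,"y":0,"z":0,"ax":0,"ay":0,"az":0,"fingers":0.2},{"x":0.003,"y":0,"z":0,"ax":0,"ay":0,"az":0,"fingers":0.2},{"x":0.003,"y":0,"z":0,"ax":0,"ay":0,"az":0,"fingers":0.2},{"x":0.003,"y":0,"z":0,"ax":0,"ay":0,"az":0,"fingers":0.2}]'
```

```text
t: 31.1
tool_pos: [0.5852, 0.1743, 0.1921]
eef_rot: [-3.141, 0.068, -0.0]
ft_force: [-0.4, -0.1, -2.9]
width: 0.406
grasp_force: 49.9
```

```bash
python3 -m crank '[{"x":0.001,"y":0,"z":0,"ax":0,"ay":0,"az":0,"fingers":0.2},{"x":0.002,"y":0,"z":0,"ax":0,"ay":0,"az":0,"fingers":0.2},{"x":0.003,"y":0,"z":0,"ax":0,"ay":0,"az":0,"fingers":0.2},{"x":0.004,"y":0,"z":0,"ax":0,"ay":0,"az":0,"fingers":0.2},{"x":0.005,"y":0,"z":0,"ax":0,"ay":0,"az":0,"fingers":0.2},{"x":0.005,"y":0,"z":0,"ax":0,"ay":0,"az":0,"fingers":0.2},{"x":0.005,"y":0,"z":0,"ax":0,"ay":0,"az":0,"fingers":0.2},{"x":0.005,"y":0,"z":0,"ax":0,"ay":0,"az":0,"fingers":0.2}]'
```

```text
t: 32.1
tool_pos: [0.5876, 0.1742, 0.192]
eef_rot: [3.141, -0.068, -0.001]
ft_force: [-2.8, -0.2, -2.0]
width: 0.412
grasp_force: 49.9
```

```bash
python3 -m crank '[{"x":0,"y":0,"z":0.001,"ax":0,"ay":0,"az":0,"fingers":0.2},{"x":0,"y":0,"z":0.002,"ax":0,"ay":0,"az":0,"fingers":0.2},{"x":0,"y":0,"z":0.003,"ax":0,"ay":0,"az":0,"fingers":0.2},{"x":0.001,"y":0,"z":0.003,"ax":0,"ay":0,"az":0,"fingers":0.2},{"x":0.0015,"y":0,"z":0.003,"ax":0,"ay":0,"az":0,"fingers":0.2},{"x":0.002,"y":0,"z":0.003,"ax":0,"ay":0,"az":0,"fingers":0.2},{"x":0.002,"y":0,"z":0.003,"ax":0,"ay":0,"az":0,"fingers":0.2},{"x":0.002,"y":0,"z":0.003,"ax":0,"ay":0,"az":0,"fingers":0.2}]'
```

```text
t: 33.1
tool_pos: [0.588, 0.1743, 0.1906]
eef_rot: [3.141, -0.068, -0.003]
ft_force: [-7.5, -0.0, 1.3]
width: 0.41
grasp_force: 49.9
```

```bash
python3 -m crank '[{"x":0.001,"y":0,"z":0.001,"ax":0,"ay":0,"az":0,"fingers":0.2},{"x":0.001,"y":0,"z":0.002,"ax":0,"ay":0,"az":0,"fingers":0.2},{"x":0.001,"y":0,"z":0.002,"ax":0,"ay":0,"az":0,"fingers":0.2},{"x":0.001,"y":0,"z":0.002,"ax":0,"ay":0,"az":0,"fingers":0.65},{"x":0.001,"y":0,"z":0.002,"ax":0,"ay":0,"az":0,"fingers":0.65},{"x":0.001,"y":0,"z":0.002,"ax":0,"ay":0,"az":0,"fingers":0.65},{"x":0.001,"y":0,"z":-0.02,"ax":0,"ay":0,"az":0,"fingers":0.65},{"x":0,"y":0,"z":-0.14,"ax":0,"ay":0,"az":0,"fingers":0.65}]'; python3 - <<'E'
from fit import *
# small: colour fit of the yellow handle + body outline from top/side
g=(.6221,-.0944)
for n in ('top','side'):
    im=imaging.camera(n);hsv=cv2.cvtColor(im,cv2.COLOR_BGR2HSV);p=pix(n,(*g,.13)).astype(int)
    m=cv2.inRange(hsv,(22,120,60),(36,255,255));q=np.zeros_like(m);q[p[1]-30:p[1]+30,p[0]-30:p[0]+30]=m[p[1]-30:p[1]+30,p[0]-30:p[0]+30]
    v,u=np.nonzero(q);
    # model centroid of handle hull
    def cen(P,yaw=.185):
        c,s=np.cos(yaw),np.sin(yaw);b=box((-.012,.012),(-.019,.019),(-.055,.022));k=np.zeros((1600,2560),np.uint8)
        h=cv2.convexHull(np.array([(pix(n,(P[0]+c*w[0]-s*w[1],P[1]+s*w[0]+c*w[1],.115+w[2]))+.5)*4 for w in b],np.float32)).astype(np.int32);cv2.fillConvexPoly(k,h,1)
        M=cv2.moments(k,True);return np.array([M['m10'],M['m01']])/M['m00']/4-.5,k.sum()/16
    c0,a0=cen(g);print(n,'obs',len(u),(u.mean().round(2),v.mean().round(2)) if len(u) else None,'model',c0.round(2),a0)
    for d in ((.005,0),(0,.005)): print((cen((g[0]+d[0],g[1]+d[1]))[0]-c0).round(2))
go((.6221,-.0944,.26),.185)
E
```

```text
t: 34.1
tool_pos: [0.5862, 0.1736, 0.2569]
eef_rot: [3.139, -0.068, -0.014]
ft_force: [1.1, 0.4, 0.5]
width: 0.643
grasp_force: 0.0
top obs 139 (np.float64(383.71), np.float64(186.52)) model [382.53 185.87] 202.6875
[ 0.   -1.88]
[-1.92  0.02]
side obs 225 (np.float64(346.6), np.float64(247.75)) model [347.02 254.57] 534.75
[ 2.26 -0.19]
[-0.25 -1.75]
shift/turn [0.082  0.5355 0.0188] [-0.0002 -0.0022 -0.0363] yaw now -0.0433 pos [0.5926 0.1748 0.2696] t 34.2
```

```bash
python3 -c "
from h import *
print(onz('top',(383.71,186.52),.137));P=onz('top',(383.71,186.52),.137);print(pix('side',P))
go((P[0],P[1],.26),.185);go((P[0],P[1],.123),.185)"
```

```text
[ 0.61725189 -0.09413731  0.137     ]
[345.06662487 243.12718075]
shift/turn [0.0722 0.5353 0.0187] [-0.0002 -0.0022 -0.0363] yaw now -0.0433 pos [0.5926 0.1748 0.2696] t 34.2
shift/turn [0.0686 0.5361 0.2927] [-0.0002 -0.0022 -0.0363] yaw now -0.0433 pos [0.5926 0.1748 0.2696] t 34.2
```

```bash
python3 -m crank '[{"x":0.015,"y":0.12,"z":0,"ax":0,"ay":0,"az":-0.01,"fingers":0.66},{"x":0.03,"y":0.24,"z":0,"ax":0,"ay":0,"az":-0.03,"fingers":0.66},{"x":0.05,"y":0.36,"z":0,"ax":0,"ay":0,"az":-0.0363,"fingers":0.66},{"x":0.065,"y":0.48,"z":0,"ax":0,"ay":0,"az":-0.0363,"fingers":0.66},{"x":0.0725,"y":0.536,"z":0.03,"ax":0,"ay":0,"az":-0.0363,"fingers":0.66},{"x":0.0725,"y":0.536,"z":0.12,"ax":0,"ay":0,"az":-0.0363,"fingers":0.66},{"x":0.0725,"y":0.536,"z":0.2,"ax":0,"ay":0,"az":-0.0363,"fingers":0.66},{"x":0.0725,"y":0.536,"z":0.22,"ax":0,"ay":0,"az":-0.0363,"fingers":0.66}]'; python3 -c "
from h import *
go((.619,-.0941,.123),.185);print(status.sense()['ft_force'])"
```

```text
t: 35.2
tool_pos: [0.6118, -0.095, 0.1481]
eef_rot: [-3.127, -0.289, 0.006]
ft_force: [0.5, 0.2, 1.0]
width: 0.661
grasp_force: 0.0
shift/turn [0.0147 0.0011 0.0502] [-0.0003  0.0006 -0.0001] yaw now 0.1844 pos [ 0.6118 -0.095   0.1481] t 35.2
[0.51770834 0.19018771 0.96237119]
```

```bash
python3 -m crank '[{"x":0.012,"y":0.001,"z":0,"ax":0,"ay":0,"az":0,"fingers":0.66},{"x":0.012,"y":0.001,"z":0.025,"ax":0,"ay":0,"az":0,"fingers":0.66},{"x":0.012,"y":0.001,"z":0.048,"ax":0,"ay":0,"az":0,"fingers":0.66},{"x":0.012,"y":0.001,"z":0.048,"ax":0,"ay":0,"az":0,"fingers":0.66},{"x":0.012,"y":0.001,"z":0.048,"ax":0,"ay":0,"az":0,"fingers":0.2},{"x":0.012,"y":0.001,"z":0.048,"ax":0,"ay":0,"az":0,"fingers":0.2},{"x":0.012,"y":0.001,"z":0.048,"ax":0,"ay":0,"az":0,"fingers":0.2},{"x":0.012,"y":0.001,"z":0.048,"ax":0,"ay":0,"az":0,"fingers":0.2}]'; python3 -c "
from h import *
p=status.sense()['tool_pos'];print(p)
go((p[0],p[1],p[2]+.15),.185);go((.44,.1,p[2]+.15),0);go((.44,.1804,p[2]+.078),-.044)"
```

```text
t: 36.2
tool_pos: [0.6196, -0.0947, 0.1271]
eef_rot: [3.128, 0.29, 0.001]
ft_force: [-0.9, -0.8, 1.0]
width: 0.433
grasp_force: 49.6
[ 0.61957784 -0.09472774  0.12709672]
shift/turn [ 2.e-04  1.e-04 -3.e-01] [ 0.0001 -0.0001 -0.0001] yaw now 0.1846 pos [ 0.6196 -0.0947  0.1271] t 36.2
shift/turn [-0.2814 -0.4486 -0.3004] [ 0.0001 -0.0001  0.0294] yaw now 0.1846 pos [ 0.6196 -0.0947  0.1271] t 36.2
shift/turn [-0.252  -0.6068 -0.1564] [ 0.0001 -0.0001  0.0364] yaw now 0.1846 pos [ 0.6196 -0.0947  0.1271] t 36.2
```

```bash
python3 -m crank '[{"x":0,"y":0,"z":-0.1,"ax":0,"ay":0,"az":0,"fingers":0.2},{"x":0,"y":0,"z":-0.22,"ax":0,"ay":0,"az":0,"fingers":0.2},{"x":-0.02,"y":0,"z":-0.32,"ax":0,"ay":0,"az":0,"fingers":0.2},{"x":-0.1,"y":-0.08,"z":-0.32,"ax":0,"ay":0,"az":0.005,"fingers":0.2},{"x":-0.18,"y":-0.17,"z":-0.32,"ax":0,"ay":0,"az":0.015,"fingers":0.2},{"x":-0.25,"y":-0.27,"z":-0.32,"ax":0,"ay":0,"az":0.025,"fingers":0.2},{"x":-0.28,"y":-0.38,"z":-0.3,"ax":0,"ay":0,"az":0.0364,"fingers":0.2},{"x":-0.28,"y":-0.48,"z":-0.26,"ax":0,"ay":0,"az":0.0364,"fingers":0.2}]'; python3 -c "
from h import *
go((.44,.1804,.2045),-.044);go((.475,.1788,.2045),-.044)"
```

```text
t: 37.2
tool_pos: [0.4366, 0.117, 0.2571]
eef_rot: [-3.14, 0.071, -0.004]
ft_force: [0.8, -0.1, -2.2]
width: 0.434
grasp_force: 49.6
shift/turn [ 0.0007 -0.1269  0.1052] [-0.0001 -0.0004 -0.0002] yaw now -0.0453 pos [0.4366 0.117  0.2571] t 37.2
shift/turn [ 0.0708 -0.1269  0.1054] [-0.0001 -0.0004 -0.0002] yaw now -0.0453 pos [0.4366 0.117  0.2571] t 37.2
```

```bash
python3 -m crank '[{"x":0,"y":-0.06,"z":0.05,"ax":0,"ay":0,"az":0,"fingers":0.2},{"x":0,"y":-0.12,"z":0.1,"ax":0,"ay":0,"az":0,"fingers":0.2},{"x":0,"y":-0.127,"z":0.105,"ax":0,"ay":0,"az":0,"fingers":0.2},{"x":0.03,"y":-0.127,"z":0.105,"ax":0,"ay":0,"az":0,"fingers":0.2},{"x":0.06,"y":-0.127,"z":0.105,"ax":0,"ay":0,"az":0,"fingers":0.2},{"x":0.07,"y":-0.127,"z":0.105,"ax":0,"ay":0,"az":0,"fingers":0.2},{"x":0.07,"y":-0.127,"z":0.105,"ax":0,"ay":0,"az":0,"fingers":0.2},{"x":0.07,"y":-0.127,"z":0.105,"ax":0,"ay":0,"az":0,"fingers":0.2}]'; python3 - <<'E'
from h import *
s=status.sense()['tool_pos']
go((.534,.1762,.2045),-.044)
im=imaging.camera('side');p=pix('side',(.52,.178,.17)).astype(int);f=lambda P:((pix('side',P)-p+[50,45]+.5)*6).round(0)
cv2.imwrite('pics/l.png',cv2.resize(im[p[1]-45:p[1]+45,p[0]-50:p[0]+50],None,fx=6,fy=6))
c,sn=np.cos(-.044),np.sin(-.044)
for off in (.008,.012):
  for a in ((.036,-.03,-.055),(.036,.03,-.055),(.036,-.03,-.115),(-.012,-.03,-.115),(.012,-.019,-.055),(-.012,-.019,-.055)):
    print(off,a,f((s[0]+c*a[0]-sn*a[1],s[1]+sn*a[0]+c*a[1],s[2]-off+a[2])))
E
```

```text
t: 38.2
tool_pos: [0.4752, 0.1773, 0.2041]
eef_rot: [3.141, -0.07, -0.001]
ft_force: [-0.6, 0.4, -2.7]
width: 0.435
grasp_force: 49.6
shift/turn [ 0.1175 -0.0031 -0.0009] [ 0.      0.0001 -0.0001] yaw now -0.0444 pos [0.4752 0.1773 0.2041] t 38.2
0.008 (0.036, -0.03, -0.055) [287. 382.]
0.008 (0.036, 0.03, -0.055) [291. 294.]
0.008 (0.036, -0.03, -0.115) [297. 491.]
0.008 (-0.012, -0.03, -0.115) [184. 494.]
0.008 (0.012, -0.019, -0.055) [230. 367.]
0.008 (-0.012, -0.019, -0.055) [172. 368.]
0.012 (0.036, -0.03, -0.055) [288. 389.]
0.012 (0.036, 0.03, -0.055) [291. 301.]
0.012 (0.036, -0.03, -0.115) [297. 498.]
0.012 (-0.012, -0.03, -0.115) [185. 501.]
0.012 (0.012, -0.019, -0.055) [231. 374.]
0.012 (-0.012, -0.019, -0.055) [173. 376.]
```

View pics/l.png

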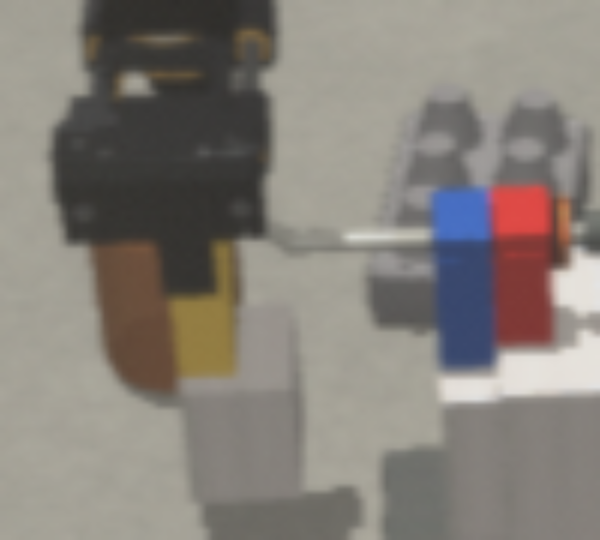

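```bash
python3 -m crank '[{"x":0,"y":-0.003,"z":0,"ax":0,"ay":0,"az":0,"fingers":0.2},{"x":0.02,"y":-0.003,"z":0,"ax":0,"ay":0,"az":0,"fingers":0.2},{"x":0.04,"y":-0.003,"z":0,"ax":0,"ay":0,"az":0,"fingers":0.2},{"x":0.06,"y":-0.003,"z":0,"ax":0,"ay":0,"az":0,"fingers":0.2},{"x":0.08,"y":-0.003,"z":0,"ax":0,"ay":0,"az":0,"fingers":0.2},{"x":0.1,"y":-0.003,"z":0,"ax":0,"ay":0,"az":0,"fingers":0.2},{"x":0.1155,"y":-0.003,"z":0,"ax":0,"ay":0,"az":0,"fingers":0.2},{"x":0.1155,"y":-0.003,"z":0,"ax":0,"ay":0,"az":0,"fingers":0.2}]'
```

```text
t: 39.25
tool_pos: [0.5336, 0.1764, 0.204]
eef_rot: [3.141, -0.07, -0.0]
ft_force: [0.0, -0.7, -1.9]
width: 0.431
grasp_force: 49.6
```

Clear of the tip. Lower in place.

```bash
python3 -m crank '[{"x":0,"y":0,"z":0.004,"ax":0,"ay":0,"az":0,"fingers":0.2},{"x":0,"y":0,"z":0.008,"ax":0,"ay":0,"az":0,"fingers":0.2},{"x":0,"y":0,"z":0.012,"ax":0,"ay":0,"az":0,"fingers":0.2},{"x":0,"y":0,"z":0.015,"ax":0,"ay":0,"az":0,"fingers":0.2},{"x":0,"y":0,"z":0.017,"ax":0,"ay":0,"az":0,"fingers":0.2},{"x":0,"y":0,"z":0.017,"ax":0,"ay":0,"az":0,"fingers":0.2},{"x":0,"y":0,"z":0.017,"ax":0,"ay":0,"az":0,"fingers":0.2},{"x":0,"y":0,"z":0.017,"ax":0,"ay":0,"az":0,"fingers":0.2}]'
```

```text
t: 40.25
tool_pos: [0.5332, 0.1765, 0.1957]
eef_rot: [-3.141, 0.069, -0.0]
ft_force: [0.5, 0.2, -2.1]
width: 0.43
grasp_force: 49.6
```

```bash
python3 -m crank '[{"x":0.006,"y":0,"z":0,"ax":0,"ay":0,"az":0,"fingers":0.2},{"x":0.012,"y":0,"z":0,"ax":0,"ay":0,"az":0,"fingers":0.2},{"x":0.018,"y":0,"z":0,"ax":0,"ay":0,"az":0,"fingers":0.2},{"x":0.024,"y":0,"z":0,"ax":0,"ay":0,"az":0,"fingers":0.2},{"x":0.03,"y":0,"z":0,"ax":0,"ay":0,"az":0,"fingers":0.2},{"x":0.036,"y":0,"z":0,"ax":0,"ay":0,"az":0,"fingers":0.2},{"x":0.042,"y":0,"z":0,"ax":0,"ay":0,"az":0,"fingers":0.2},{"x":0.042,"y":0,"z":0,"ax":0,"ay":0,"az":0,"fingers":0.2}]'
```

```text
t: 41.25
tool_pos: [0.5543, 0.1756, 0.1956]
eef_rot: [-3.141, 0.069, -0.0]
ft_force: [0.4, 0.2, -2.3]
width: 0.431
grasp_force: 49.6
```

```bash
python3 -m crank '[{"x":0.001,"y":0,"z":0,"ax":0,"ay":0,"az":0,"fingers":0.2},{"x":0.002,"y":0,"z":0,"ax":0,"ay":0,"az":0,"fingers":0.2},{"x":0.003,"y":0,"z":0,"ax":0,"ay":0,"az":0,"fingers":0.2},{"x":0.004,"y":0,"z":0,"ax":0,"ay":0,"az":0,"fingers":0.2},{"x":0.005,"y":0,"z":0,"ax":0,"ay":0,"az":0,"fingers":0.2},{"x":0.005,"y":0,"z":0,"ax":0,"ay":0,"az":0,"fingers":0.2},{"x":0.005,"y":0,"z":0,"ax":0,"ay":0,"az":0,"fingers":0.2},{"x":0.005,"y":0,"z":0,"ax":0,"ay":0,"az":0,"fingers":0.2}]'
```

```text
t: 42.25
tool_pos: [0.5566, 0.1755, 0.1956]
eef_rot: [-3.141, 0.069, 0.0]
ft_force: [-0.2, 0.5, -1.2]
width: 0.434
grasp_force: 49.6
```

```bash
python3 -m crank '[{"x":0.001,"y":0,"z":0,"ax":0,"ay":0,"az":0,"fingers":0.2},{"x":0.002,"y":0,"z":0,"ax":0,"ay":0,"az":0,"fingers":0.2},{"x":0.003,"y":0,"z":0,"ax":0,"ay":0,"az":0,"fingers":0.2},{"x":0.004,"y":0,"z":0,"ax":0,"ay":0,"az":0,"fingers":0.2},{"x":0.004,"y":0,"z":0,"ax":0,"ay":0,"az":0,"fingers":0.2},{"x":0.004,"y":0,"z":0,"ax":0,"ay":0,"az":0,"fingers":0.2},{"x":0.004,"y":0,"z":0,"ax":0,"ay":0,"az":0,"fingers":0.2},{"x":0.004,"y":0,"z":0,"ax":0,"ay":0,"az":0,"fingers":0.2}]'
```

```text
t: 43.25
tool_pos: [0.5586, 0.1754, 0.1956]
eef_rot: [-3.141, 0.069, -0.0]
ft_force: [-0.5, 0.8, -3.0]
width: 0.431
grasp_force: 49.6
```

```bash
python3 -m crank '[{"x":0.001,"y":0,"z":0,"ax":0,"ay":0,"az":0,"fingers":0.2},{"x":0.002,"y":0,"z":0,"ax":0,"ay":0,"az":0,"fingers":0.2},{"x":0.003,"y":0,"z":0,"ax":0,"ay":0,"az":0,"fingers":0.2},{"x":0.003,"y":0,"z":0,"ax":0,"ay":0,"az":0,"fingers":0.2},{"x":0.003,"y":0,"z":0,"ax":0,"ay":0,"az":0,"fingers":0.2},{"x":0.003,"y":0,"z":0,"ax":0,"ay":0,"az":0,"fingers":0.2},{"x":0.003,"y":0,"z":0,"ax":0,"ay":0,"az":0,"fingers":0.2},{"x":0.003,"y":0,"z":0,"ax":0,"ay":0,"az":0,"fingers":0.2}]'
```

```text
t: 44.25
tool_pos: [0.5596, 0.1753, 0.1953]
eef_rot: [3.141, -0.069, -0.002]
ft_force: [-4.7, -1.3, -1.6]
width: 0.437
grasp_force: 49.6
```

```bash
python3 -m crank '[{"x":0,"y":0,"z":0.001,"ax":0,"ay":0,"az":0,"fingers":0.2},{"x":0,"y":0,"z":0.002,"ax":0,"ay":0,"az":0,"fingers":0.2},{"x":0,"y":0,"z":0.003,"ax":0,"ay":0,"az":0,"fingers":0.2},{"x":0,"y":0,"z":0.004,"ax":0,"ay":0,"az":0,"fingers":0.2},{"x":0.001,"y":0,"z":0.004,"ax":0,"ay":0,"az":0,"fingers":0.2},{"x":0.0015,"y":0,"z":0.004,"ax":0,"ay":0,"az":0,"fingers":0.2},{"x":0.0015,"y":0,"z":0.004,"ax":0,"ay":0,"az":0,"fingers":0.2},{"x":0.0015,"y":0,"z":0.004,"ax":0,"ay":0,"az":0,"fingers":0.2}]'
```

```text
t: 45.25
tool_pos: [0.5599, 0.1753, 0.1936]
eef_rot: [3.141, -0.069, -0.004]
ft_force: [-7.5, -1.1, 0.6]
width: 0.435
grasp_force: 49.6
```

```bash
python3 -m crank '[{"x":0,"y":0,"z":0.001,"ax":0,"ay":0,"az":0,"fingers":0.2},{"x":0,"y":0,"z":0.002,"ax":0,"ay":0,"az":0,"fingers":0.2},{"x":0.0005,"y":0,"z":0.0025,"ax":0,"ay":0,"az":0,"fingers":0.2},{"x":0.001,"y":0,"z":0.0025,"ax":0,"ay":0,"az":0,"fingers":0.2},{"x":0.001,"y":0,"z":0.0025,"ax":0,"ay":0,"az":0,"fingers":0.2},{"x":0.001,"y":0,"z":0.0025,"ax":0,"ay":0,"az":0,"fingers":0.2},{"x":0.001,"y":0,"z":0.0025,"ax":0,"ay":0,"az":0,"fingers":0.2},{"x":0.001,"y":0,"z":0.0025,"ax":0,"ay":0,"az":0,"fingers":0.2}]'
```

```text
t: 46.25
tool_pos: [0.5601, 0.1753, 0.1924]
eef_rot: [3.141, -0.069, -0.005]
ft_force: [-10.7, -0.4, 1.9]
width: 0.434
grasp_force: 49.5
```

```bash
python3 -m crank '[{"x":0,"y":0,"z":0.0015,"ax":0,"ay":0,"az":0,"fingers":0.2},{"x":0,"y":0,"z":0.0015,"ax":0,"ay":0,"az":0,"fingers":0.2},{"x":0,"y":0,"z":0.0015,"ax":0,"ay":0,"az":0,"fingers":0.65},{"x":0,"y":0,"z":0.0015,"ax":0,"ay":0,"az":0,"fingers":0.65},{"x":0,"y":0,"z":0.0015,"ax":0,"ay":0,"az":0,"fingers":0.65},{"x":0,"y":0,"z":-0.02,"ax":0,"ay":0,"az":0,"fingers":0.65},{"x":0,"y":0,"z":-0.1,"ax":0,"ay":0,"az":0,"fingers":0.65},{"x":-0.05,"y":0,"z":-0.2,"ax":0,"ay":0,"az":0,"fingers":0.65}]'
python3 -m crank '[{"x":-0.1,"y":0.05,"z":-0.05,"ax":0,"ay":0,"az":0,"fingers":0.65},{"x":-0.2,"y":0.1,"z":-0.05,"ax":0,"ay":0,"az":0,"fingers":0.65},{"x":-0.25,"y":0.2,"z":-0.05,"ax":0,"ay":0,"az":0,"fingers":0.65},{"x":-0.25,"y":0.3,"z":-0.05,"ax":0,"ay":0,"az":0,"fingers":0.65},{"x":-0.25,"y":0.4,"z":-0.05,"ax":0,"ay":0,"az":0,"fingers":0.65},{"x":-0.25,"y":0.4,"z":-0.05,"ax":0,"ay":0,"az":0,"fingers":0.65},{"x":-0.25,"y":0.4,"z":-0.05,"ax":0,"ay":0,"az":0,"fingers":0.65},{"x":-0.25,"y":0.4,"z":-0.05,"ax":0,"ay":0,"az":0,"fingers":0.65}]'; python3 - <<'E'
from h import *
o=[]
for n,k in (('side',4),('top',4)):
    im=imaging.camera(n);p=pix(n,(.59,.175,.15)).astype(int)
    o.append(cv2.resize(im[p[1]-45:p[1]+45,p[0]-50:p[0]+50],None,fx=4,fy=4,interpolation=cv2.INTER_CUBIC))
cv2.imwrite('pics/m.png',np.hstack(o))
E
```

```text
t: 47.25
tool_pos: [0.5365, 0.176, 0.293]
eef_rot: [3.14, -0.07, -0.002]
ft_force: [1.4, 0.2, 1.0]
width: 0.649
grasp_force: 0.0
t: 48.25
tool_pos: [0.4029, -0.0169, 0.3176]
eef_rot: [-3.141, 0.066, -0.001]
ft_force: [0.7, 0.4, 0.1]
width: 0.649
grasp_force: 0.0
```

View pics/m.png

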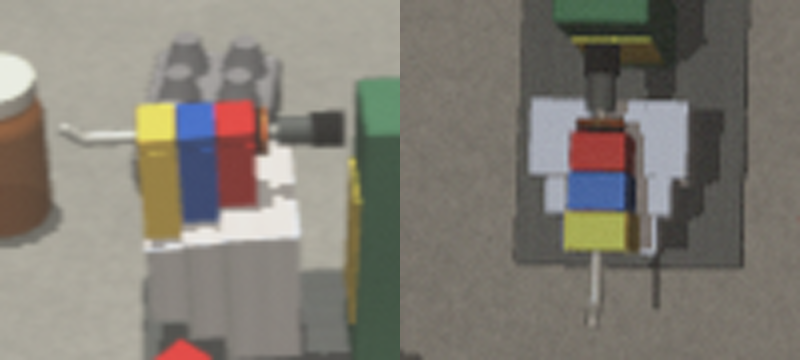

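```bash
python3 -c "
from station import job
print(job.close_job())"
```

```text
the job is handed in; nothing more can be done
None
```

The large, medium and small measures hang in that order on the hook, handles touching in the last picture and the collar pushed to its felt stop. The highest push I read was about 11 N, nothing was knocked, and I handed the job in at about 48 s with no verdict shown.

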